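Turn the spindle's castle nut to the next slot that meets the cross hole and pin it

ROBOT

A 6-joint arm with a two-finger parallel gripper is mounted at the origin on the work surface. World frame = base frame: x ahead of the robot, y to its left, z up, the work surface at z = 0. Lengths are in m, angles in rad, forces in N, time in s.
With the tool pointing down it reaches from about 0.325 to 0.85 m from the base axis. Payload 4.4 kg.
Tool frame: the origin (TCP) lies midway between the tips of the shut fingers; the grasp point (between the pads) lies 19 mm behind it; z points along the fingers, x is the direction in which the jaws open and shut, and the axes are right-handed (so a half turn about z gives the same grasp; the last joint's range is limited). The gripper opens to 94 mm and grips with 3 to 60 N. Pads are 16 mm wide; open, the fingers measure 119 mm over their backs; the gripper's body (75 mm by 177 mm) begins 78 mm behind the grasp point.
Start: joints at [-1.252, 0.207, 1.542, -0, 1.393, -0.15], TCP at [0.26, -0.513, 0.205] pointing down, gripper open.
Joint ranges: [-2.73, 2.73], [-0.86, 2.22], [0.23, 2.46], [-1.11, 4.25], [0.08, 2.63], [-2.82, 2.82]. Speed limits (rad/s): [2.79, 2.79, 3.14, 3.14, 3.14, 3.14].

INTERFACE

Orientations are given as a rotation vector (axis times angle).
In Python, from workcell import bot, optics, job, boxes_of, outline_of gives the robot as it stands.
- The arm moves only by the tool drive_tool, never from a script. Its argument "increments" is a list of rows, each a list of 3 entries, a list of its own where there are three numbers: the opening, from -1 (shut) to 1 (fully open), then the shift along the world's x, y, z in m, then the turn about the world's z in degrees. In form: [[claw, [tx, ty, tz], roll], ...]. A call has 1 to 12 rows; each row shifts and turns the commanded pose from where the row before left it; what a row does not reach is not made up. A row lasts 1/8 s, in which the tool goes at most 62.5 mm and 10.7 degrees, less where a joint would pass 70% of its speed; a pose out of reach is approached as far as the arm can. A call with a gripper value outside its range is refused whole. The fingers move at their own pace and stop on an object; "squeeze" is the grip in N (left out, the last holds). Time passes only in rows, so rows that do not move let the fingers close. It gives the time, the measured TCP pose, the force and the opening at its end, in the units of the state.
- bot.state(): the state, without advancing time (a new reading comes with each control period).
- optics.get_image(name): name is "scene" or "top"; returns the picture (384x512x3 uint8, blue, green, red); there is no depth.
- optics.camera_info(name): a dict with "fx", "fy", "cx", "cy" (pixels), "k1" (the pictures are not rectified: a ray, as slopes to the right and down, at radius r is drawn at 1 + k1 r^2 times it, then the intrinsics apply), "R" (3x3) and "t" (3): a world point X has camera coordinates R X + t. Camera axes: x right, y down, z forward; pixel columns grow to the right and rows downward; lengths in m; the calibration is good to about 2 mm. A picture is of the moment at which its call begins. camera_info takes no time and is no camera call.
- job.job_done(): hands the job in, once; it reports no verdict.
Trained networks look in the newest picture that a camera, given by its name, has taken for a name from the list of things; names that differ only in an ending like _2 or _b are one class to them, and where a whole thing is asked for, a point or a joint stands for the part that bears it (a point fixed in the world has none). Each returns a list of dicts, best first, with "confidence" (0 to 1); they miss things now and then, are a little off and sometimes report something else, mostly with a low value. They report only what shows in the picture. A call takes as long as a camera call.
- boxes_of(camera, label): "location" ([row, column] as shares, 0 to 1, of the picture: columns of its width, rows of its height, amid what is visible of it).
- outline_of(camera, label): "region" (384x512 bool, what is visible of it) and "location" ([row, column] as shares, 0 to 1, of the picture: columns of its width, rows of its height, amid what is visible of it).
The state is a dict: "clock": time; "joint_pos": joint angles; "qd": joint speeds; "tau": joint torques, N m; "tool_pos": TCP position; "tcp_rot": TCP orientation; "contact_force": force on the tool from outside, world axes, zero at the start; "ft_torque": the same for the moment, N m; "grip_width": finger opening in m.
Only numpy, scipy, OpenCV 4.12 (cv2) and the standard library are available. Lean on these libraries where they do the work, as an engineer would, in place of code of your own. Each camera call takes 0.05 s, during which the arm holds its last target.

TASK

Lock the spindle nut: take the orange-handled lock pin, put its nose into the yellow-marked slot of the castle nut and turn the nut clockwise (seen from above) to where that slot meets the cross hole in the spindle. The hole is hidden behind the nut, so find it by feel with a gentle inward push, then push the pin through until its collar is fully home against the nut, and let go. Never force the pin, and leave the jar, the parts bin and the screwdriver where they are.

Things in the scene. Friction and masses are not known exactly. Their poses are not given: they have to be found in the camera images.
- stand: green bearing stand fixed to the bench: base plate 150 (x) x 130 (y) x 12 mm high, round boss of 80 mm diameter up to 38 mm, steel ring of 62 mm diameter up to 44 mm. Origin on the bench on the vertical spindle axis, z up; -x is its front, roughly towards the robot. The steel spindle, 34 mm in diameter, reaches 92 mm above the bench and does not turn.
- hole_centre (a point): middle of the spindle's cross hole, on its axis, 74 mm up (its axes are the stand's, not the hole's). The hole, 8.5 mm wide, 10 mm high, runs level right through. Its direction is not measured and varies: from above, its near mouth lies 8 degrees anticlockwise to 30 degrees clockwise of the stand's front, and 12 to 54 degrees clockwise of where the marked slot starts.
- nut: dark steel castle nut on the spindle, origin on the bench on the spindle axis; its -x axis points to the marked slot. Hexagon 50 mm across flats, 44 to 66 mm up; crown 66 to 84 mm up with six slots. Turns both ways about the vertical with a steady friction of 0.12 N m (5 to 7 N at the crown), stays where left, does not rise or sink.
- slot (a point): mouth of the yellow-marked slot: middle of its width, 24.5 mm out from the spindle axis, 74 mm up; turns with the nut. Slots are 9 mm wide, 60 degrees apart, centred on the flats, open at the top; behind them lies the spindle's bare side (radius 17 mm). Both its walls and a patch on the flat below are painted yellow. Starts 20 to 24 degrees anticlockwise of the front.
- pin_grip (a point): centre of the lock pin's handle, an upright orange block 28 mm long (x), 12 mm wide (y) and 22 mm high; 11 mm above the handle's underside. x of its frame points along the shank to the nose, z up. The pin (60 g) starts lying on the bench on its underside, shank level.
- pin_tip (a point): end of the pin's nose: 72 mm ahead (x) of the handle's centre and 2 mm lower. Steel shank of 6 mm diameter, 54 mm long, with a 1 mm chamfer at the nose
- pin_collar (a point): front face of the collar on the pin's centre line, 18 mm ahead of the handle's centre and 2 mm lower; collar 18 mm in diameter, 4 mm thick. Fully home, this face rests on the crown at the slot's mouth.
- pin_mid (a point): point on the shank's centre line 24.5 mm ahead of the collar's front face; it lies at the hole's centre when the pin is fully home
- jar_c (a point): amber glass jar with black cap, 48 mm in diameter, 60 mm high, loose: bystander; point on its axis 30 mm up
- bin_c (a point): open black parts bin, 110 (x) x 150 (y) x 40 mm high, loose: bystander; point at its centre 20 mm up
- driver_grip (a point): blue-handled screwdriver, 170 mm long, lying on the bench: bystander; point on its handle, x towards its blade

How it is judged:
On the way, in this order (a step that is already met when the one before it is completed fails the run):
1. the pin's nose is in the marked slot, or the nut has been turned ((distance of slot from where it was at the start of the episode above 0.003 m or distance between pin_tip and slot below 0.008 m)), for 0.1 s.
2. the nut is turned so that the marked slot meets the hole and the pin has gone through the spindle's middle (distance between pin_tip and hole_centre below 0.01 m and distance of slot from where it was at the start of the episode above 0.003 m).
At the end, for the whole second after the job is handed in: the pin is through the marked slot and the cross hole with its collar home: its mid point within 3 mm of the hole's centre and its collar within 5 mm of the marked slot's mouth, released and staying there (distance between pin_mid and hole_centre below 0.003 m and distance between pin_collar and slot below 0.005 m); the robot touches nothing.
It fails at once if the pin is forced: more than 25 N between pin and nut or between pin and spindle or stand (contact force between pin and nut above 25 N or contact force between pin and stand above 25 N).
It fails at once if the nut is backed off: turned anticlockwise by more than about 15 degrees (y of slot in the frame of stand below -0.0155 m).
It fails at once if the jar, bin or screwdriver is moved by more than 20 mm (distance of any of jar_c, bin_c, driver_grip from where it was at the start of the episode above 0.02 m).
It also fails if it takes over 72 s, if anything falls off the work surface, if the arm or the gripper's body presses on something with over 40 N, if the wrist force passes 120 N, or if a joint passes its speed limit or range.

## Working session

There is one attempt and no reset: what is moved stays moved. The work goes in short steps, Python scripts to look and compute and a tool call to move; the robot and the scene stay as the last step left them, time stands still between calls to the robot, and variables do not carry over. Pictures are saved under pics/ and viewed, and the job is handed in when it is done.

Besides the shell and the picture viewer there is one more tool, called after "Emit:" as name(argument=value, ...), one argument or row to a line, values as JSON. drive_tool: Moves the arm, as the interface text tells. Its arguments: {"type":"object","properties":{"increments":{"type":"array","items":{"type":"array"}},"squeeze":{"type":"number"}},"required":["increments"]}

```bash
ls; mkdir -p pics; python3 - <<'E'
from workcell import bot, optics, job, boxes_of, outline_of
import cv2
for n in ("scene","top"):
    im=optics.get_image(n); cv2.imwrite(f"pics/{n}0.png",im)
    c=optics.camera_info(n); print(n,c)
    for l in ("stand","nut","slot","pin_grip","pin_tip","pin_collar","jar_c","bin_c","driver_grip"):
        r=boxes_of(n,l)
        print(l,[(round(d["confidence"],2),round(d["location"][1]*512),round(d["location"][0]*384)) for d in r[:2]])
print(bot.state())
E
```

```text
pics
scene {'fx': 437.12678857301097, 'fy': 437.12678857301097, 'cx': 260.2671250761313, 'cy': 188.333689223504, 'k1': -0.06172921766208164, 'R': array([[-0.57104904,  0.82077032,  0.0154619 ],
       [ 0.58512558,  0.4201661 , -0.69360544],
       [-0.57578732, -0.38703557, -0.72018916]]), 't': array([ 0.33455214, -0.27925092,  1.53910822])}
stand [(0.88, 253, 196)]
nut [(0.71, 252, 181), (0.18, 250, 195)]
slot [(0.56, 252, 183)]
pin_grip [(0.58, 360, 224)]
pin_tip []
pin_collar []
jar_c [(0.63, 210, 147), (0.52, 252, 181)]
bin_c [(0.68, 349, 292)]
driver_grip [(0.65, 148, 179), (0.49, 359, 225)]
top {'fx': 442.47050027020265, 'fy': 442.47050027020265, 'cx': 260.357604706268, 'cy': 196.63700064967455, 'k1': -0.1434589404753163, 'R': array([[ 0.02782925, -0.99949875, -0.01509267],
       [-0.98754823, -0.02515155, -0.15529293],
       [ 0.15483548,  0.01922643, -0.98775317]]), 't': array([-0.02984519,  0.57881989,  0.98687788])}
stand [(0.69, 278, 213), (0.47, 274, 216)]
nut [(0.47, 271, 213)]
slot [(0.6, 277, 217), (0.57, 279, 214)]
pin_grip [(0.44, 154, 241)]
pin_tip [(0.63, 153, 241), (0.43, 278, 220)]
pin_collar [(0.67, 155, 242)]
jar_c [(0.75, 365, 241)]
bin_c [(0.73, 154, 244), (0.59, 127, 152)]
driver_grip [(0.64, 390, 163)]
{'clock': 1.0, 'joint_pos': array([-1.25246391e+00,  2.06603067e-01,  1.54150843e+00, -1.64402710e-05,
        1.39347728e+00, -1.50507354e-01]), 'qd': array([-8.17849473e-05, -3.60465905e-04,  6.36418488e-04,  2.12313286e-03,
        8.08535970e-06, -1.14810199e-03]), 'tau': array([-1.10171659e-03, -3.70898366e+01, -2.81767613e+01,  6.97693904e-02,
        2.75005965e-02, -4.62168373e-06]), 'tool_pos': array([ 0.25979708, -0.51296703,  0.20544092]), 'tcp_rot': array([ 2.67666682e+00, -1.64467802e+00, -1.17575193e-05]), 'contact_force': array([-1.59494482, -0.28045702,  0.61910607]), 'ft_torque': array([-0.02850856, -0.00422721, -0.02531933]), 'grip_width': 0.09445698017684848}
```

```bash
python3 - <<'E'
import cv2
a=cv2.imread("pics/top0.png"); 
cv2.imwrite("pics/top0c.png",cv2.resize(a[150:300,100:320],None,fx=3.6,fy=3.6,interpolation=cv2.INTER_CUBIC)[:600,:800])
a=cv2.imread("pics/scene0.png"); 
cv2.imwrite("pics/scene0c.png",cv2.resize(a[130:270,200:400],None,fx=4,fy=4,interpolation=cv2.INTER_CUBIC))
E
```

```text
(no output)
```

View pics/top0.png

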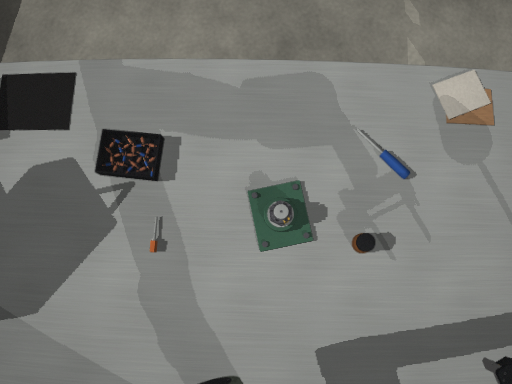

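View pics/scene0.png

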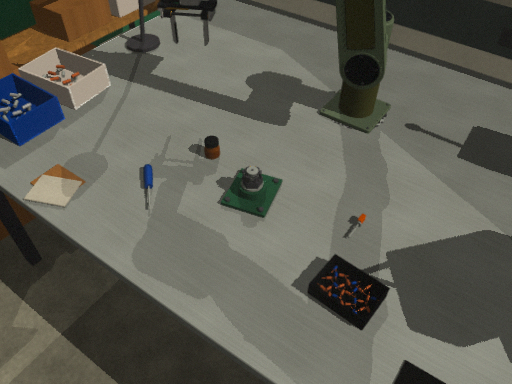

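View pics/top0c.png

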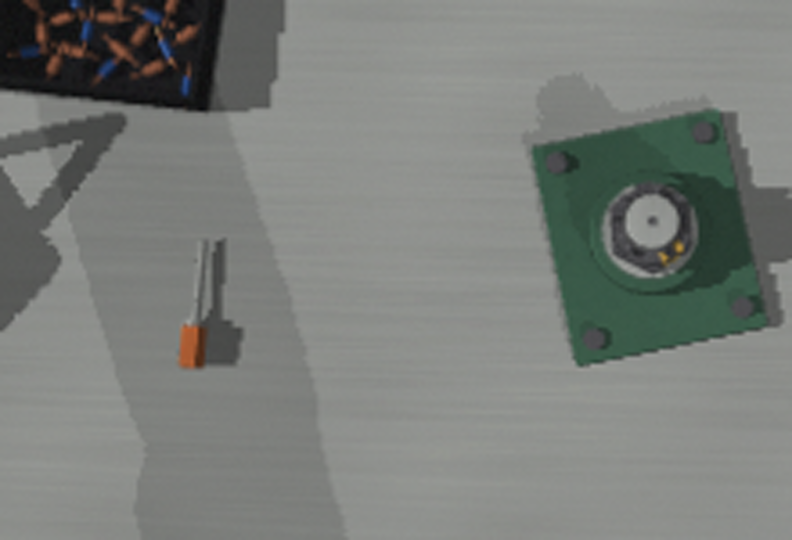

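View pics/scene0c.png

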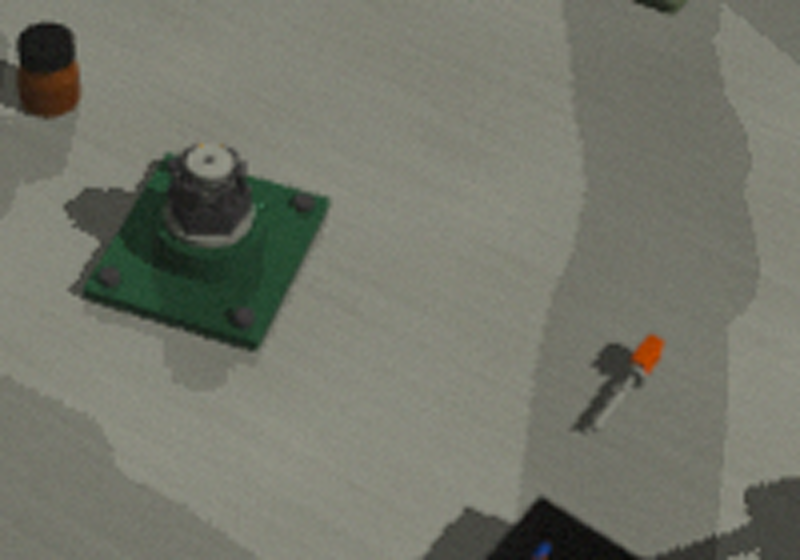

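```bash
cat > h.py <<'E'
import numpy as np, cv2
from workcell import bot, optics, job, boxes_of, outline_of
C={n:optics.camera_info(n) for n in("scene","top")}
def proj(n,X):
    c=C[n]; X=np.atleast_2d(X); p=X@np.array(c["R"]).T+c["t"]; s=p[:,:2]/p[:,2:]
    s=s*(1+c["k1"]*(s**2).sum(1,keepdims=True))
    return s*[c["fx"],c["fy"]]+[c["cx"],c["cy"]]
def back(n,uv,z):
    c=C[n]; d=(np.array(uv,float)-[c["cx"],c["cy"]])/[c["fx"],c["fy"]]; s=d.copy()
    for _ in range(20): s=d/(1+c["k1"]*(s@s))
    R=np.array(c["R"]); o=-R.T@c["t"]; v=R.T@np.append(s,1); return o+v*(z-o[2])/v[2]
def box(x0,x1,y0,y1,z0,z1): return np.array([[x,y,z] for x in(x0,x1) for y in(y0,y1) for z in(z0,z1)])
def cyl(r,z0,z1,n=48):
    a=np.linspace(0,2*np.pi,n,endpoint=False); return np.vstack([np.c_[r*np.cos(a),r*np.sin(a),0*a+z] for z in(z0,z1)])
def pose(P,x,y,yaw,z=0):
    c,s=np.cos(yaw),np.sin(yaw); return P@np.array([[c,s,0],[-s,c,0],[0,0,1]])+[x,y,z]
S=6
def hull(n,P,off,shape):
    m=np.zeros((shape[0]*S,shape[1]*S),np.uint8); uv=(proj(n,P)-off+0.5)*S*16
    h=cv2.convexHull(uv.astype(np.float32)).round().astype(np.int32)
    cv2.fillConvexPoly(m,h,255,shift=4); return cv2.resize(m,(shape[1],shape[0]),interpolation=cv2.INTER_AREA)/255.
E
cat > fit.py <<'E'
from h import *
from scipy.optimize import minimize
im={n:cv2.imread(f"pics/{n}0.png").astype(float) for n in C}
# green softmask
def soft(n,kind):
    b,g,r=[im[n][...,i] for i in range(3)]
    if kind=="green": return np.clip((g-1.0*r-10)/15,0,1)   # shadow-tolerant
    return np.clip((r-b-35)/50,0,1)
def run(kind,parts,x0,win,ign=None,cams=("top","scene")):
    T={}
    for n in cams:
        c=proj(n,[[x0[0],x0[1],0.02]])[0]; off=np.round(c-win).astype(int)
        T[n]=(off,soft(n,kind)[off[1]:off[1]+2*win,off[0]:off[0]+2*win])
    def cost(p):
        e=0
        for n,(off,t) in T.items():
            r=hull(n,pose(parts,*p),off,t.shape); w=1
            if ign is not None: w=1-np.max([hull(n,pose(q,*p),off,t.shape) for q in ign],0)
            e+=(w*(r-t)**2).sum()
        return e
    s=minimize(cost,x0,method="Nelder-Mead",options=dict(initial_simplex=np.array([x0]+[np.array(x0)+d for d in np.diag([.006,.006,.1])]),xatol=1e-5,fatol=1e-3))
    return s.x,s.fun,{n:t.sum() for n,(o,t) in T.items()}
if __name__=="__main__":
    plate=box(-.075,.075,-.065,.065,0,.012)
    ign=[cyl(.043,.012,.046),cyl(.030,.04,.094)]
    hd=box(-.014,.014,-.006,.006,0,.022)
    st0=back("top",(281,213),.092); p0=back("top",(154,246),.015); print(st0,p0)
    for cams in (("top",),("scene",),("top","scene")):
        print(cams,"stand",run("green",plate,[st0[0],st0[1],.2],60,ign,cams))
        print(cams,"pin",run("or",hd,[p0[0],p0[1],-.12],14,None,cams))
E
python3 fit.py
```

```text
[ 0.53659126 -0.06197648  0.092     ] [0.45814625 0.23721811 0.015     ]
('top',) stand (array([ 0.54143276, -0.06086403,  0.23661808]), np.float64(202.96357913622967), {'top': np.float64(2428.2)})
('top',) pin (array([ 0.45863106,  0.24115181, -0.01865526]), np.float64(15.107142483660132), {'top': np.float64(61.60000000000001)})
('scene',) stand (array([ 0.53566286, -0.06242442,  0.23477991]), np.float64(175.1994112671597), {'scene': np.float64(1126.4666666666667)})
('scene',) pin (array([0.45352377, 0.24076131, 0.06244022]), np.float64(20.2957814686659), {'scene': np.float64(49.900000000000006)})
('top', 'scene') stand (array([ 0.54076395, -0.06081698,  0.23386106]), np.float64(403.2711764856654), {'top': np.float64(2428.2), 'scene': np.float64(1126.4666666666667)})
('top', 'scene') pin (array([0.45844911, 0.24162261, 0.0191806 ]), np.float64(36.198328796616686), {'top': np.float64(61.60000000000001), 'scene': np.float64(49.900000000000006)})
```

```bash
python3 - <<'E'
from fit import *
t=im["top"];print("plate px",t[190,265],t[240,270],"ring shadow",t[215,300], "bench",t[250,330],t[260,240],"orange",t[246,153],t[249,153],t[244,155])
s=im["scene"];print(s[205,250],s[190,270],s[230,300],"or",s[217,362],s[219,361])
def ov(n,sc,roi,fn):
    x0,y0,x1,y1=roi; a=cv2.resize(im[n][y0:y1,x0:x1].astype(np.uint8),None,fx=sc,fy=sc,interpolation=cv2.INTER_NEAREST); return a
rows=[]
for n,c,w in(("top",(281,215),40),("scene",(252,190),36)):
    m=(soft(n,"green")*255).astype(np.uint8)[c[1]-w:c[1]+w,c[0]-w:c[0]+w]
    rows.append(cv2.resize(m,(380,380),interpolation=cv2.INTER_NEAREST))
cv2.imwrite("pics/m1.png",np.hstack(rows))
rows=[]
for n,c,w in(("top",(155,235),24),("scene",(358,222),24)):
    m=im[n].astype(np.uint8)[c[1]-w:c[1]+w,c[0]-w:c[0]+w]
    rows.append(cv2.resize(m,(384,384),interpolation=cv2.INTER_NEAREST))
cv2.imwrite("pics/m2.png",np.hstack(rows))
E
```

```text
plate px [63. 78. 51.] [72. 90. 58.] ring shadow [49. 60. 40.] bench [141. 144. 141.] [145. 149. 147.] orange [ 49.  90. 167.] [ 49.  89. 166.] [26. 45. 80.]
[43. 60. 34.] [49. 75. 41.] [127. 139. 137.] or [  0.  60. 166.] [  0.  66. 174.]
```

View pics/m1.png

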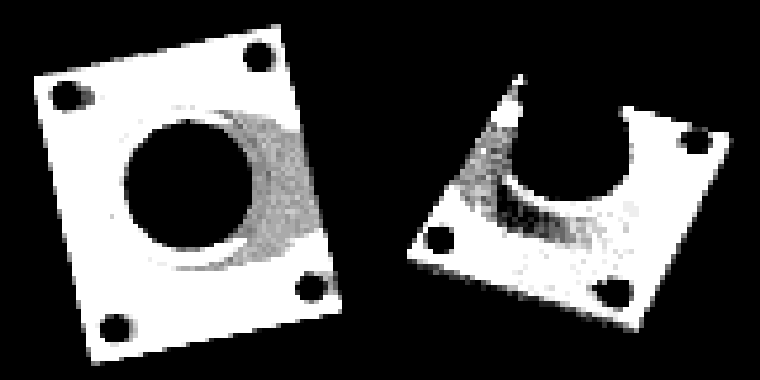

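View pics/m2.png

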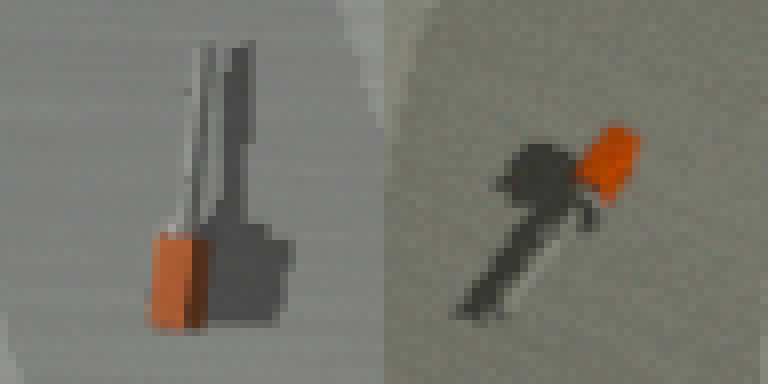

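```bash
python3 - <<'E'
s=open("fit.py").read()
a=s.index("    if kind==");b=s.index("def run")
s=s[:a]+'''    if kind=="green":
        m=np.clip((g-r)/(g+1)/.3,0,1)*(np.hypot(*(np.indices(g.shape)[::-1]-proj(n,[[.54,-.061,.01]])[0][:,None,None]))<48)
        if 1:
            h=cv2.convexHull(np.argwhere(m>.6)[:,::-1].astype(np.int32)); f=np.zeros(g.shape,np.uint8); cv2.fillConvexPoly(f,h,1)
            f=cv2.erode(f,np.ones((3,3),np.uint8)); m=np.maximum(m,f)
        return m
    return np.clip((r-b)/(r+1)/.65,0,1)*(((r-b)/(r+1))>.15)
'''+s[b:]
open("fit.py","w").write(s)
E
python3 fit.py
```

```text
[ 0.53659126 -0.06197648  0.092     ] [0.45814625 0.23721811 0.015     ]
('top',) stand (array([ 0.54140856, -0.06094478,  0.23685927]), np.float64(22.389279785120415), {'top': np.float64(3536.7829481457647)})
('top',) pin (array([ 0.45854284,  0.24079777, -0.03376056]), np.float64(2.002806831046574), {'top': np.float64(81.13625376270824)})
('scene',) stand (array([ 0.54036265, -0.06067383,  0.23657794]), np.float64(29.57278802389971), {'scene': np.float64(2012.9573429430272)})
('scene',) pin (array([ 0.45577138,  0.24096635, -0.06140446]), np.float64(15.493153136361649), {'scene': np.float64(60.104616693090605)})
('top', 'scene') stand (array([ 0.54123356, -0.06086677,  0.23552706]), np.float64(56.20279873090537), {'top': np.float64(3536.7829481457647), 'scene': np.float64(2012.9573429430272)})
('top', 'scene') pin (array([ 0.45823743,  0.2408725 , -0.06133641]), np.float64(19.53357150910644), {'top': np.float64(81.13625376270824), 'scene': np.float64(60.104616693090605)})
```

```bash
python3 - <<'E'
from h import *
for uv in [(155.9,216.2),(155.4,218),(154.6,236)]: print(back("top",uv,.009))
for yaw in(-.03,-.05,-.08): print(proj("top",pose(np.array([[.072,0,.009],[.02,0,.009]]),.4585,.2408,yaw)),proj("scene",pose(np.array([[.072,0,.009],[.02,0,.009]]),.4575,.2408,yaw)))
# slot yellow
t=cv2.imread("pics/top0.png").astype(float); y=np.clip((t[...,1]+t[...,2])/2-t[...,0]-20,0,None); sub=y[195:235,260:305]
v,u=np.nonzero(sub>20); print([(a+260,b+195,int(sub[b,a])) for a,b in zip(u,v)])
E
```

```text
[0.53055844 0.23839442 0.009     ]
[0.52613632 0.23936059 0.009     ]
[0.48246536 0.23869893 0.009     ]
[[155.79856444 216.23425297]
 [153.89606494 237.62519563]] [[347.84218113 236.14143974]
 [357.19743207 223.79772089]]
[[156.37746696 216.27506138]
 [154.05777038 237.63736242]] [[347.35949559 235.87352574]
 [357.06551221 223.72678979]]
[[157.24369864 216.35832552]
 [154.29967617 237.66180536]] [[346.64672513 235.45924298]
 [356.87043893 223.61702067]]
[(np.int64(288), np.int64(217), 34), (np.int64(287), np.int64(218), 25), (np.int64(288), np.int64(218), 72), (np.int64(289), np.int64(218), 48), (np.int64(288), np.int64(219), 65), (np.int64(289), np.int64(219), 43), (np.int64(283), np.int64(220), 31), (np.int64(284), np.int64(220), 26), (np.int64(284), np.int64(221), 74), (np.int64(285), np.int64(221), 26), (np.int64(284), np.int64(222), 45)]
```

```bash
python3 - <<'E'
from h import *
for z in(.074,.08,.084):
    p=back("top",(286.2,219.85),z); d=p[:2]-[.541,-.061]; print(z,d,np.hypot(*d),np.degrees(np.arctan2(-d[1],-d[0])), 'rel stand',np.degrees(np.arctan2(-d[1],-d[0])-.2365))
print(proj("top",[[.541,-.061,.092]]))
E
```

```text
0.074 [-0.01744185 -0.01350092] 0.022056586103343545 37.74176214601981 rel stand 24.19131029117584
0.08 [-0.01807152 -0.013257  ] 0.022412674025629464 36.26322946843867 rel stand 22.7127776135947
0.084 [-0.0184913 -0.0130944] 0.02265813841887591 35.303771768275915 rel stand 21.753319913431945
[[280.60073635 211.01041339]]
```

Emit:
drive_tool(
  increments=[
    [0.2, [0.06, 0.015, 0], -10],
    [0.2, [0.06, 0.015, 0], -10],
    [0.2, [0.04, 0.045, 0], -9.4],
    [0.2, [0.01, 0.06, 0], 0],
    [0.2, [0.01, 0.06, 0], 0],
    [0.2, [0.01, 0.06, 0], 0],
    [0.2, [0.008, 0.06, 0], 0],
    [0.2, [0, 0.06, 0], 0],
    [0.2, [0, 0.06, 0], 0],
    [0.2, [0, 0.06, 0], 0],
    [0.2, [0, 0.06, 0], 0],
    [0.2, [0, 0.06, 0], 0],
  ],
  squeeze=50,
)

```text
clock: 2.5
tool_pos: [0.4563, 0.1035, 0.2059]
tcp_rot: [-2.176, 2.265, -0.001]
contact_force: [0.1, -0.4, -0.0]
grip_width: 0.0561
```

Emit:
drive_tool(
  increments=[
    [0.0, [0.0005, 0.06, 0], 0],
    [0.0, [0, 0.06, 0], 0],
    [0.0, [0, 0.018, 0], 0],
    [0.0, [0, 0, -0.05], 0],
    [0.0, [0, 0, -0.05], 0],
    [0.0, [0, 0, -0.05], 0],
    [0.0, [0, 0, -0.03], 0],
    [0.0, [0, 0, 0], 0],
    [0.0, [0, 0, 0], 0],
  ],
)

```text
clock: 3.62
tool_pos: [0.4582, 0.2395, 0.0267]
tcp_rot: [-2.174, 2.265, -0.002]
contact_force: [0.6, 0.1, 0.3]
grip_width: 0.0468
```

Emit:
drive_tool(
  increments=[
    [0.0, [0, 0.001, -0.015], 0],
    [0.0, [0, 0, -0.0075], 0],
    [0.0, [0, 0, 0], 0],
    [0.0, [0, 0, 0], 0],
  ],
)

```text
clock: 4.12
tool_pos: [0.457, 0.2407, 0.0031]
tcp_rot: [-2.176, 2.265, -0.0]
contact_force: [0.6, -0.1, 0.0]
grip_width: 0.0467
```

```bash
python3 - <<'E'
from h import *
rows=[]
for n,c,w in(("top",(155,235),28),("scene",(358,216),28)):
    m=optics.get_image(n)[c[1]-w:c[1]+w,c[0]-w:c[0]+w]
    rows.append(cv2.resize(m,(390,390),interpolation=cv2.INTER_CUBIC))
cv2.imwrite("pics/g1.png",np.hstack(rows))
E
```

```text
(no output)
```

View pics/g1.png

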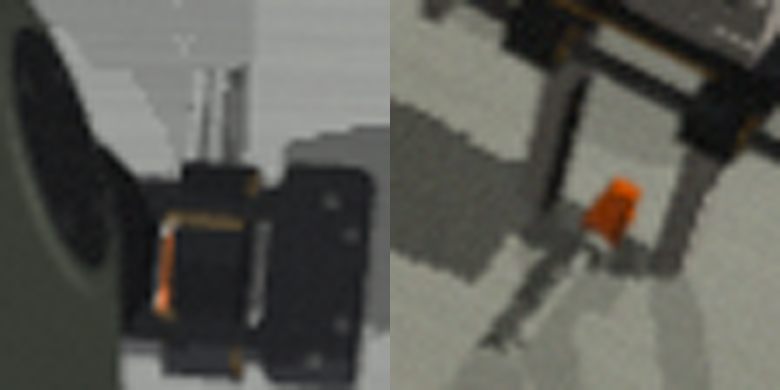

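Emit:
drive_tool(
  increments=[
    [-0.5, [0, 0, 0], 0],
    [-0.8, [0, 0, 0], 0],
    [-1, [0, 0, 0], 0],
    [-1, [0, 0, 0], 0],
    [-1, [0, 0, 0], 0],
    [-1, [0, 0, 0], 0],
    [-1, [0, 0, 0], 0],
  ],
  squeeze=50,
)

```text
clock: 5.1
tool_pos: [0.4569, 0.2406, 0.003]
tcp_rot: [2.176, -2.266, 0.0]
contact_force: [-0.0, -0.6, 0.1]
grip_width: 0.0119
```

Emit:
drive_tool(
  increments=[
    [-1, [0, 0, 0.04], 0],
    [-1, [0, 0, 0.055], 0],
    [-1, [0, 0, 0.055], 0],
    [-1, [0, -0.05, 0], 9.5],
    [-1, [0, -0.05, 0], 9.5],
    [-1, [0, -0.05, 0], 9.5],
    [-1, [0, -0.05, 0], 9.5],
    [-1, [-0.003, -0.05, 0], 0],
    [-1, [0, -0.05, 0], 0],
    [-1, [0, -0.04, 0], 0],
    [-1, [0, -0.022, 0], 0],
    [-1, [0, 0, 0], 0],
  ],
)

```text
clock: 6.6
tool_pos: [0.4536, -0.1223, 0.1528]
tcp_rot: [-2.793, 1.439, 0.001]
contact_force: [-0.5, -0.4, -1.2]
grip_width: 0.0115
```

Emit:
drive_tool(
  increments=[
    [-1, [-0.004, -0.003, -0.03], 0],
    [-1, [0, 0, -0.03], 0],
    [-1, [0, 0, -0.025], 0],
    [-1, [0, 0, 0], 0],
    [-1, [0, 0, 0], 0],
  ],
)

```text
clock: 7.22
tool_pos: [0.4505, -0.1238, 0.0687]
tcp_rot: [-2.795, 1.433, -0.002]
contact_force: [-0.2, -0.0, -0.7]
grip_width: 0.0116
```

```bash
cat > look.py <<'E'
from h import *
import sys
k=sys.argv[1]
st=bot.state(); print(st["tool_pos"].round(4),st["tcp_rot"].round(4),st["contact_force"].round(2))
rows=[]
for n,c,w in(("top",(285,218),24),("scene",(252,186),28)):
    im=optics.get_image(n); cv2.imwrite(f"pics/{k}_{n}.png",im)
    m=im[c[1]-w:c[1]+w,c[0]-w:c[0]+w]
    rows.append(cv2.resize(m,(400,400),interpolation=cv2.INTER_CUBIC))
cv2.imwrite(f"pics/{k}.png",np.hstack(rows))
E
python3 look.py a1
```

```text
[ 0.4505 -0.1238  0.0687] [-2.7955e+00  1.4330e+00 -1.7000e-03] [-0.19 -0.05 -0.67]
```

View pics/a1.png

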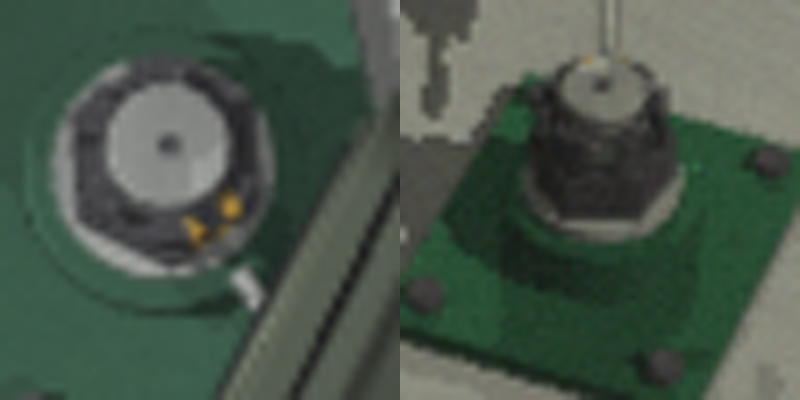

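```bash
cat > line.py <<'E'
from h import *
import sys
st=bot.state(); p=st["tool_pos"]; r=st["tcp_rot"]; th=2*np.arctan2(r[1],r[0])+np.pi/2
d=np.array([np.cos(th),np.sin(th)]); ax=np.array([.541,-.061]); v=ax-p[:2]
print("yaw",np.degrees(th)%360,"along",v@d,"axis left of line by",d[0]*v[1]-d[1]*v[0],"z",p[2],"F along",st["contact_force"][:2]@d,"lat",d[0]*st["contact_force"][1]-d[1]*st["contact_force"][0],"Fz",st["contact_force"][2])
E
cat > ln2.py <<'E'
from line import *
def crop(uv): return (uv-[261,194]+.5)*400/48-.5
z=p[2]+.006
for L in(.06,.065,.073): print("pin line",L,crop(proj("top",[[*(p[:2]+d*L),z]])[0]))
print("axis .092",crop(proj("top",[[*ax,.092]])[0]))
for a in(33.5,35.5,37.5):
    a=np.radians(a); u=np.array([np.cos(a),np.sin(a)]); print("slot walls top",[crop(proj("top",[[*(ax-u*.0208+s*.0045*np.array([-u[1],u[0]])),.080]])[0]).round(1) for s in(-1,1)])
E
python3 ln2.py
```

```text
yaw 35.699432333777565 along 0.10999118200533137 axis left of line by -0.001016537310716284 z 0.06934099167735144 F along -0.8039215615442462 lat -0.4886202134016602 Fz -0.6578214873111501
pin line 0.06 [267.40250045 307.96730959]
pin line 0.065 [256.81846525 292.60973456]
pin line 0.073 [239.90418205 268.06855931]
axis .092 [167.00613622 145.42011159]
slot walls top [array([221.3, 207.4]), array([192.9, 225.1])]
slot walls top [array([223.2, 205.4]), array([195.5, 224.1])]
slot walls top [array([225.1, 203.4]), array([198., 223.])]
```

Emit:
drive_tool(
  increments=[
    [-1, [0.0008, -0.0012, -0.0005], 0],
    [-1, [0.0032, 0.0024, 0], 0],
    [-1, [0.0032, 0.0024, 0], 0],
    [-1, [0, 0, 0], 0],
    [-1, [0, 0, 0], 0],
  ],
)

```text
clock: 7.95
tool_pos: [0.457, -0.1205, 0.0674]
tcp_rot: [2.795, -1.434, -0.0]
contact_force: [0.2, -0.2, -0.1]
grip_width: 0.0118
```

```bash
python3 look.py a2; python3 ln2.py
```

```text
[ 0.457  -0.1205  0.0674] [ 2.7951e+00 -1.4340e+00 -5.0000e-04] [ 0.25 -0.19 -0.06]
yaw 35.665638859376195 along 0.10304547395018013 axis left of line by -0.000557744097439028 z 0.06737898820815438 F along -0.25607163505474173 lat -0.2524598764965288 Fz -1.1531471291804172
pin line 0.06 [253.63816989 286.35356977]
pin line 0.065 [243.09717146 271.04123414]
pin line 0.073 [226.25228278 246.57326996]
axis .092 [167.00613622 145.42011159]
slot walls top [array([221.3, 207.4]), array([192.9, 225.1])]
slot walls top [array([223.2, 205.4]), array([195.5, 224.1])]
slot walls top [array([225.1, 203.4]), array([198., 223.])]
```

View pics/a2.png

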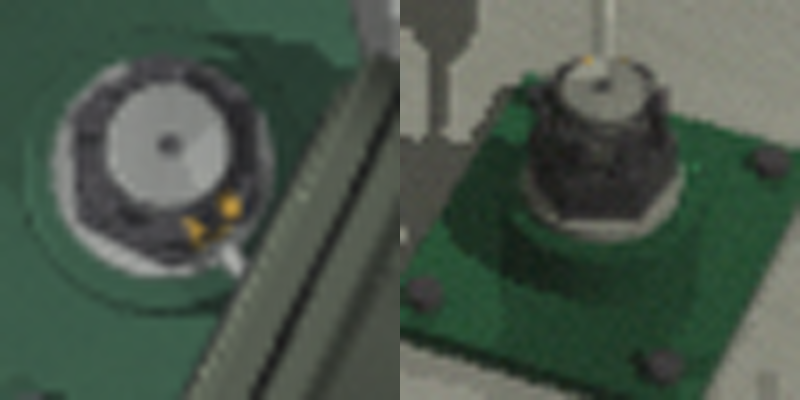

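Emit:
drive_tool(
  increments=[
    [-1, [0.0003, -0.0004, 0.0003], 0],
    [-1, [0.0008, 0.0006, 0], 0],
    [-1, [0.0008, 0.0006, 0], 0],
    [-1, [0.0008, 0.0006, 0], 0],
    [-1, [0.0008, 0.0006, 0], 0],
    [-1, [0.0008, 0.0006, 0], 0],
    [-1, [0, 0, 0], 0],
  ],
)

```text
clock: 8.93
tool_pos: [0.4614, -0.118, 0.0678]
tcp_rot: [2.795, -1.434, 0.0]
contact_force: [0.1, -0.3, -0.1]
grip_width: 0.0115
```

```bash
python3 line.py
```

```text
yaw 35.67577301873717 along 0.09788738059597604 axis left of line by -9.188345058074726e-05 z 0.06776755169627945 F along -0.10664335134297337 lat -0.32359391366063284 Fz -0.09827399298286965
```

Emit:
drive_tool(
  increments=[
    [-1, [0.0008, 0.0006, 0], 0],
    [-1, [0.0008, 0.0006, 0], 0],
    [-1, [0.0008, 0.0006, 0], 0],
    [-1, [0, 0, 0], 0],
  ],
)

```text
clock: 9.43
tool_pos: [0.4638, -0.1162, 0.0678]
tcp_rot: [-2.795, 1.434, -0.0]
contact_force: [0.5, 0.4, -0.7]
grip_width: 0.0114
```

```bash
python3 line.py; python3 look.py a3
```

```text
yaw 35.67199548375663 along 0.09488843356644382 axis left of line by -0.00016890055437054213 z 0.06775326900270567 F along 0.6284677173189542 lat 0.07502793683773956 Fz -0.6579990949925615
[ 0.4638 -0.1162  0.0678] [-2.7951  1.4343 -0.    ] [ 0.47  0.43 -0.66]
```

View pics/a3.png

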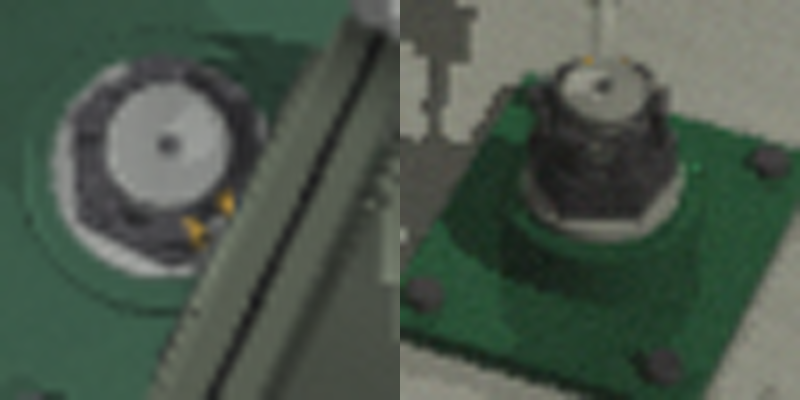

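Emit:
drive_tool(
  increments=[
    [-1, [0.0008, 0.0006, 0], 0],
    [-1, [0.0008, 0.0006, 0], 0],
    [-1, [0.0008, 0.0006, 0], 0],
    [-1, [0, 0, 0], 0],
  ],
)

```text
clock: 10.02
tool_pos: [0.4662, -0.1144, 0.0678]
tcp_rot: [2.795, -1.434, 0.0]
contact_force: [-0.0, 0.5, -0.7]
grip_width: 0.0118
```

```bash
python3 line.py
```

```text
yaw 35.67454784486182 along 0.09187294535373816 axis left of line by -0.00021468594421385212 z 0.0677723060429418 F along 0.2973734248465102 lat 0.4470434954181813 Fz -0.7098959547151602
```

Emit:
drive_tool(
  increments=[
    [-1, [0.0004, 0.0003, 0], 0],
    [-1, [0.0004, 0.0003, 0], 0],
    [-1, [0, 0, 0], 0],
  ],
)

```text
clock: 10.4
tool_pos: [0.467, -0.1138, 0.0678]
tcp_rot: [-2.795, 1.434, -0.0]
contact_force: [0.2, -0.6, -0.4]
grip_width: 0.0114
```

Emit:
drive_tool(
  increments=[
    [-1, [0.0004, 0.0003, 0], 0],
    [-1, [0, 0, 0], 0],
  ],
)

```text
clock: 10.65
tool_pos: [0.4674, -0.1135, 0.0677]
tcp_rot: [2.795, -1.434, -0.0]
contact_force: [-0.1, -0.6, -0.3]
grip_width: 0.0119
```

Emit:
drive_tool(
  increments=[
    [-1, [0.0004, 0.0003, 0], 0],
    [-1, [0, 0, 0], 0],
  ],
)

```text
clock: 10.9
tool_pos: [0.4674, -0.1134, 0.0677]
tcp_rot: [2.795, -1.434, -0.001]
contact_force: [-2.2, -0.9, 0.5]
grip_width: 0.0118
```

Emit:
drive_tool(
  increments=[
    [-1, [0.0004, 0.0003, 0], 0],
    [-1, [0, 0, 0], 0],
  ],
)

```text
clock: 11.15
tool_pos: [0.4675, -0.1133, 0.0677]
tcp_rot: [2.794, -1.434, -0.002]
contact_force: [-4.2, -2.2, -0.1]
grip_width: 0.0117
```

```bash
python3 line.py
```

```text
yaw 35.678431342824375 along 0.09021755754564226 axis left of line by -0.0003574491287587078 z 0.06765579817226663 F along -4.637113886689289 lat 0.6772328760852622 Fz -0.09903405073254001
```

```bash
python3 - <<'E'
import numpy as np
rho=.0893; t0=35.67
u=lambda t:np.array([np.cos(np.radians(t)),np.sin(np.radians(t))])
e=np.zeros(2);acc=np.zeros(2)
for k in range(27):
    tgt=-rho*(u(t0-2*(k+1))-u(t0)); s=np.round(tgt-acc,4); acc+=s; print(round(t0-2*(k+1),1),f"[-1, [{s[0]:.4f}, {s[1]:.4f}, 0], -2]")
E
```

```text
33.7 [-1, [-0.0018, 0.0026, 0], -2]
31.7 [-1, [-0.0017, 0.0026, 0], -2]
29.7 [-1, [-0.0015, 0.0027, 0], -2]
27.7 [-1, [-0.0015, 0.0027, 0], -2]
25.7 [-1, [-0.0014, 0.0028, 0], -2]
23.7 [-1, [-0.0013, 0.0028, 0], -2]
21.7 [-1, [-0.0012, 0.0029, 0], -2]
19.7 [-1, [-0.0011, 0.0029, 0], -2]
17.7 [-1, [-0.0010, 0.0030, 0], -2]
15.7 [-1, [-0.0009, 0.0030, 0], -2]
13.7 [-1, [-0.0008, 0.0030, 0], -2]
11.7 [-1, [-0.0007, 0.0030, 0], -2]
9.7 [-1, [-0.0006, 0.0031, 0], -2]
7.7 [-1, [-0.0005, 0.0031, 0], -2]
5.7 [-1, [-0.0003, 0.0030, 0], -2]
3.7 [-1, [-0.0003, 0.0032, 0], -2]
1.7 [-1, [-0.0001, 0.0031, 0], -2]
-0.3 [-1, [-0.0001, 0.0031, 0], -2]
-2.3 [-1, [0.0001, 0.0031, 0], -2]
-4.3 [-1, [0.0002, 0.0031, 0], -2]
-6.3 [-1, [0.0003, 0.0031, 0], -2]
-8.3 [-1, [0.0004, 0.0031, 0], -2]
-10.3 [-1, [0.0005, 0.0031, 0], -2]
-12.3 [-1, [0.0006, 0.0030, 0], -2]
-14.3 [-1, [0.0007, 0.0031, 0], -2]
-16.3 [-1, [0.0008, 0.0030, 0], -2]
-18.3 [-1, [0.0010, 0.0030, 0], -2]
```

Emit:
drive_tool(
  increments=[
    [-1, [-0.0018, 0.0026, 0], -2],
    [-1, [-0.0017, 0.0026, 0], -2],
    [-1, [0, 0, 0], 0],
  ],
)

```text
clock: 11.52
tool_pos: [0.4644, -0.1086, 0.0678]
tcp_rot: [2.741, -1.531, 0.001]
contact_force: [-3.1, -5.2, 0.2]
grip_width: 0.0114
```

```bash
python3 line.py
```

```text
yaw 31.65248008534735 along 0.09021957464311403 axis left of line by 0.00033904260586077595 z 0.06777384339720659 F along -5.369281574303269 lat -2.8493615990955767 Fz 0.17688022482575194
```

Emit:
drive_tool(
  increments=[
    [-1, [-0.0015, 0.0027, 0], -2],
    [-1, [-0.0015, 0.0027, 0], -2],
    [-1, [0, 0, 0], 0],
  ],
)

```text
clock: 11.9
tool_pos: [0.4615, -0.1036, 0.0678]
tcp_rot: [2.686, -1.625, 0.002]
contact_force: [-2.8, -5.3, -0.6]
grip_width: 0.0118
```

```bash
python3 line.py
```

```text
yaw 27.63761651084212 along 0.09018788975155213 axis left of line by 0.0009174324681636703 z 0.06782648547685122 F along -4.940522694100246 lat -3.3506764567572187 Fz -0.5558324159266452
```

Emit:
drive_tool(
  increments=[
    [-1, [-0.0017, 0.0033, 0], -2],
    [-1, [-0.0013, 0.0028, 0], -2],
    [-1, [0, 0, 0], 0],
  ],
)

```text
clock: 12.28
tool_pos: [0.459, -0.0985, 0.068]
tcp_rot: [2.626, -1.718, 0.005]
contact_force: [-3.1, -8.1, -0.5]
grip_width: 0.0118
```

```bash
python3 line.py
```

```text
yaw 23.616377338437562 along 0.09010787111845352 axis left of line by 0.0014759922693099725 z 0.06801825782084098 F along -6.063181573441112 lat -6.235226750234516 Fz -0.4535123119109832
```

Emit:
drive_tool(
  increments=[
    [-1, [-0.0012, 0.0029, 0], -2],
    [-1, [0, 0, 0], 0],
  ],
)

```text
clock: 12.52
tool_pos: [0.458, -0.0959, 0.0681]
tcp_rot: [2.596, -1.764, 0.006]
contact_force: [-2.0, -8.9, -1.9]
grip_width: 0.0118
```

```bash
python3 line.py
```

```text
yaw 21.606370878999694 along 0.09006186730201682 axis left of line by 0.0018596083964101395 z 0.06806832528328038 F along -5.165269520150946 lat -7.54127477797811 Fz -1.9124448108133243
```

```bash
python3 look.py a4; python3 line.py
```

```text
[ 0.458  -0.0959  0.0681] [ 2.5957 -1.7638  0.0059] [-2.03 -8.91 -1.91]
yaw 21.61064897879906 along 0.09007773622798024 axis left of line by 0.0018724753391261388 z 0.06804437275162616 F along -4.606857222471001 lat -7.260228768734257 Fz -1.4544273782156365
```

View pics/a4.png

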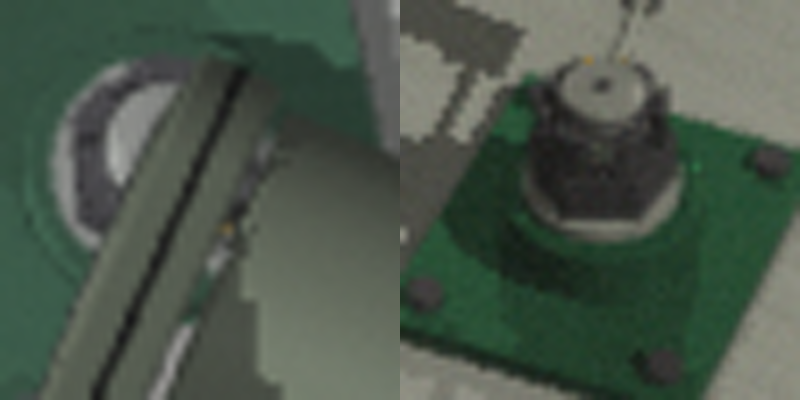

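Emit:
drive_tool(
  increments=[
    [-1, [-0.0011, 0.0029, 0], -2],
    [-1, [0, 0, 0], 0],
  ],
)

```text
clock: 12.88
tool_pos: [0.4569, -0.0932, 0.0681]
tcp_rot: [2.564, -1.809, 0.006]
contact_force: [-1.8, -9.5, -1.9]
grip_width: 0.012
```

```bash
python3 line.py
```

```text
yaw 19.59797424624168 along 0.09002098098629965 axis left of line by 0.0021459789399460895 z 0.06811526358257255 F along -4.845067924323316 lat -8.375243708944506 Fz -1.9452944446963394
```

Emit:
drive_tool(
  increments=[
    [-1, [-0.001, 0.003, 0], -2],
    [-1, [0, 0, 0], 0],
  ],
)

```text
clock: 13.12
tool_pos: [0.456, -0.0904, 0.0681]
tcp_rot: [2.532, -1.853, 0.007]
contact_force: [-0.6, -10.1, -2.1]
grip_width: 0.0117
```

```bash
python3 line.py
```

```text
yaw 17.590435202146505 along 0.08993015268578648 axis left of line by 0.0023266905861638425 z 0.06814293935610966 F along -3.5890866060524482 lat -9.418866339395008 Fz -2.088778240722113
```

Emit:
drive_tool(
  increments=[
    [-1, [-0.0003, 0.001, 0], 0],
    [-1, [0, 0, 0], 0],
  ],
)

```text
clock: 13.38
tool_pos: [0.4558, -0.0898, 0.0682]
tcp_rot: [2.532, -1.853, 0.008]
contact_force: [-2.4, -10.1, -1.6]
grip_width: 0.0117
```

```bash
cat > yel.py <<'E'
from h import *
import glob,os
def yl(a):
    a=a.astype(float); y=np.clip((a[...,1]+a[...,2])/2-a[...,0]-25,0,None)[168:186,240:266]
    k,l,s,c=cv2.connectedComponentsWithStats((y>8).astype(np.uint8))
    return [( (lambda w:(np.round((w*np.indices(w.shape)[1]).sum()/w.sum()+240,2),np.round((w*np.indices(w.shape)[0]).sum()/w.sum()+168,2),int(w.sum())))(y*(l==i))) for i in range(1,k)]
if __name__=="__main__":
    print("yaw","now",yl(optics.get_image("scene")))
    for f in ("pics/scene0.png","pics/a3_scene.png","pics/a4_scene.png"): print(f,yl(cv2.imread(f)))
E
python3 line.py; python3 yel.py; python3 look.py a5
```

```text
yaw 17.58913483283 along 0.08992353968011968 axis left of line by 0.001714812698617934 z 0.06821334829410611 F along -5.337276300570996 lat -8.913413694322058 Fz -1.6181399232384561
yaw now []
pics/scene0.png []
pics/a3_scene.png []
pics/a4_scene.png []
[ 0.4558 -0.0898  0.0682] [ 2.5317 -1.8533  0.0078] [ -2.38 -10.25  -1.97]
```

View pics/a5.png

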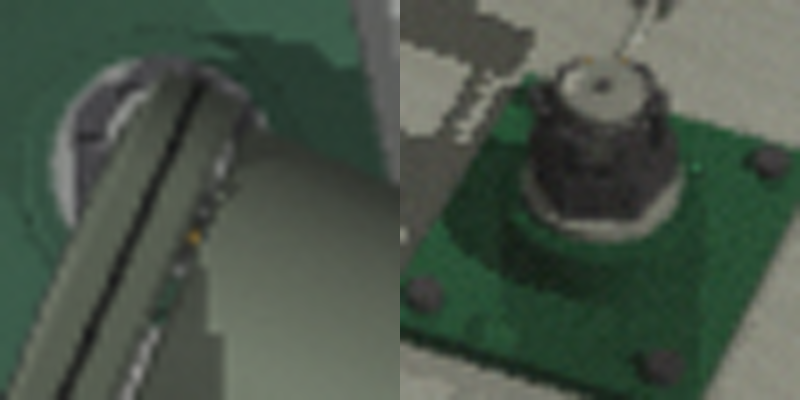

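```bash
python3 - <<'E'
import cv2,numpy as np
for f in ("scene0","a3_scene","a4_scene","a5_scene"):
    a=cv2.imread(f"pics/{f}.png").astype(float); y=((a[...,2])-a[...,0])[162:180,240:268]
    y=y-np.median(y); v,u=np.nonzero(y>22); print(f,[(int(p)+240,int(q)+162,int(y[q,p])) for p,q in zip(u,v)])
E
```

```text
scene0 [(250, 166, 58), (255, 166, 29)]
a3_scene [(250, 166, 63), (255, 166, 24)]
a4_scene [(250, 166, 64), (255, 166, 26)]
a5_scene [(250, 166, 30), (255, 166, 26)]
```

Emit:
drive_tool(
  increments=[
    [-1, [-0.0012, 0.004, 0], -2],
    [-1, [0, 0, 0], 0],
  ],
)

```text
clock: 13.78
tool_pos: [0.4547, -0.0862, 0.0683]
tcp_rot: [2.498, -1.897, 0.009]
contact_force: [-2.0, -12.0, -1.5]
grip_width: 0.012
```

```bash
cat > yl.py <<'E'
from line import *
a=optics.get_image("scene"); 
import time; cv2.imwrite("pics/last_scene.png",a)
a=a.astype(float); y=((a[...,2])-a[...,0])[162:180,240:268]
y=y-np.median(y); v,u=np.nonzero(y>18); print([(int(p)+240,int(q)+162,int(y[q,p])) for p,q in zip(u,v)])
m=a[158:200,228:280].astype(np.uint8); cv2.imwrite("pics/last_c.png",cv2.resize(m,None,fx=12,fy=12,interpolation=cv2.INTER_CUBIC))
E
python3 yl.py
```

```text
yaw 15.57146601249605 along 0.08984001238092135 axis left of line by 0.0010729251461258499 z 0.06830941773293486 F along -5.18767103812792 lat -11.029829542424034 Fz -1.4868200304656431
[(250, 166, 32), (255, 166, 23)]
```

Emit:
drive_tool(
  increments=[
    [-1, [-0.0008, 0.003, 0], -2],
    [-1, [0, 0, 0], 0],
  ],
)

```text
clock: 14.08
tool_pos: [0.454, -0.0833, 0.0683]
tcp_rot: [2.465, -1.941, 0.01]
contact_force: [-2.3, -11.8, -1.7]
grip_width: 0.0118
```

```bash
python3 yl.py
```

```text
yaw 13.561857196054554 along 0.08975368585024537 axis left of line by 0.0012553513650087576 z 0.06833826826830257 F along -5.048526004800045 lat -10.914508998358912 Fz -1.7121685567107159
[(250, 166, 42), (251, 166, 34), (254, 166, 24), (255, 166, 68)]
```

View pics/last_c.png

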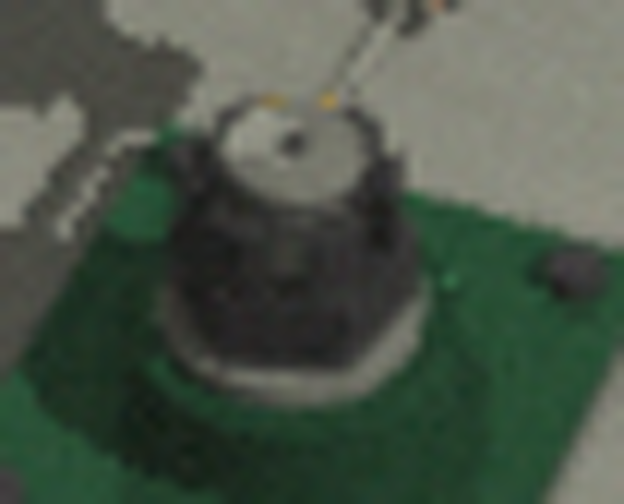

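```bash
python3 - <<'E'
from line import *
z=p[2]+.006
for L in(.0733,.065,.06,.055,.05): 
    uv=proj("scene",[[*(p[:2]+d*L),z]])[0]; print(L,((uv-[228,158]+.5)*12-.5).round(0))
for a in(35.5,30,25,20,15):
    a=np.radians(a);u=np.array([np.cos(a),np.sin(a)]); n=np.array([-u[1],u[0]])
    print(np.degrees(a),[((proj("scene",[[*(ax-u*.021+s*.0045*n),.082]])[0]-[228,158]+.5)*12-.5).round(0) for s in(-1,1)])
E
```

```text
yaw 13.574300736882092 along 0.08977644634831387 axis left of line by 0.0012791698112813582 z 0.06832341814921272 F along -4.6014306031485015 lat -11.491634848907418 Fz -2.6879099675936042
0.0733 [312. 147.]
0.065 [326. 124.]
0.06 [334. 111.]
0.055 [342.  97.]
0.05 [350.  83.]
35.5 [array([271., 107.]), array([310., 107.])]
29.999999999999996 [array([280., 106.]), array([319., 109.])]
25.0 [array([288., 106.]), array([327., 111.])]
20.0 [array([296., 106.]), array([334., 113.])]
14.999999999999998 [array([305., 107.]), array([341., 116.])]
```

```bash
python3 - <<'E'
from line import *
a=cv2.imread("pics/last_scene.png")
o=np.array([236,132]); m=cv2.resize(a[132:182,236:296],None,fx=12,fy=12,interpolation=cv2.INTER_CUBIC)
z=p[2]+.006
for L in(.0733,.06,.05,.04,.03,.02): 
    uv=((proj("scene",[[*(p[:2]+d*L),z]])[0]-o+.5)*12).astype(int); cv2.circle(m,tuple(map(int,uv)),3,(0,0,255),-1)
cv2.imwrite("pics/o1.png",m)
E
```

```text
yaw 13.574300736882092 along 0.08977644634831387 axis left of line by 0.0012791698112813582 z 0.06832341814921272 F along -4.6014306031485015 lat -11.491634848907418 Fz -2.6879099675936042
```

View pics/o1.png

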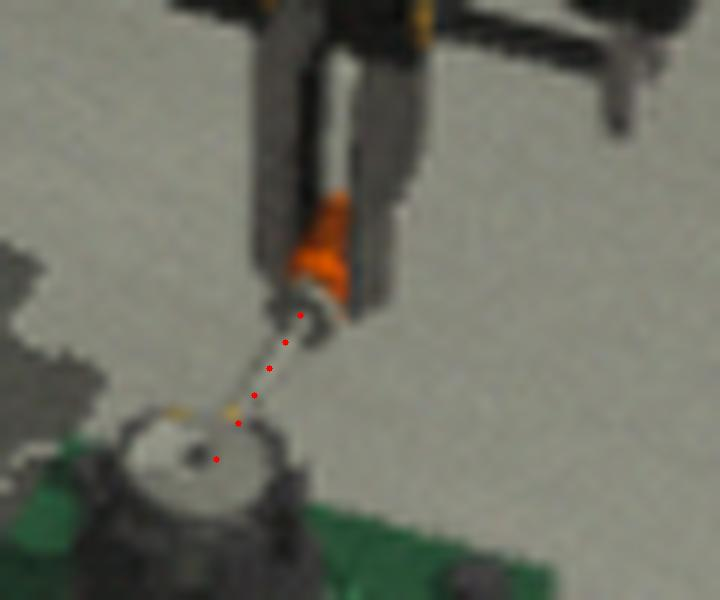

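```bash
python3 - <<'E'
from line import *
print(st["ft_torque"])
r=[]
for f in("a3_scene","last_scene"):
    a=cv2.imread(f"pics/{f}.png")[158:206,232:278]; a=np.clip(a.astype(float)*1.8,0,255).astype(np.uint8)
    r.append(cv2.resize(a,None,fx=8.6,fy=8.6,interpolation=cv2.INTER_LANCZOS4))
cv2.imwrite("pics/cmp.png",np.hstack(r))
E
```

```text
yaw 13.574300736882092 along 0.08977644634831387 axis left of line by 0.0012791698112813582 z 0.06832341814921272 F along -4.6014306031485015 lat -11.491634848907418 Fz -2.6879099675936042
[-2.39432781  0.51391887 -0.83614944]
```

View pics/cmp.png

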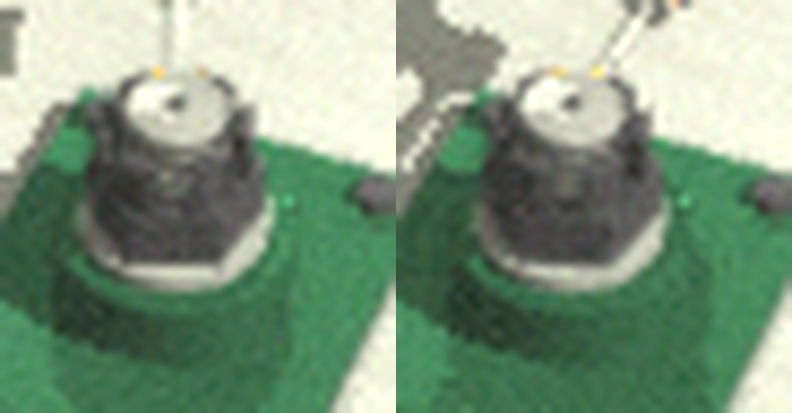

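Emit:
drive_tool(
  increments=[
    [-1, [-0.0015, -0.0004, 0], 0],
    [-1, [0.0003, -0.003, 0], 2],
    [-1, [0.0005, -0.003, 0], 2],
    [-1, [0, 0, 0], 0],
  ],
  squeeze=60,
)

```text
clock: 14.62
tool_pos: [0.4542, -0.087, 0.0686]
tcp_rot: [-2.534, 1.856, -0.007]
contact_force: [0.5, -5.0, 0.5]
grip_width: 0.0113
```

```bash
cat > ov.py <<'E'
from line import *
print("grip",st["grip_width"],"tz",st["ft_torque"][2])
a=optics.get_image("scene"); cv2.imwrite("pics/last_scene.png",a)
o=np.array([236,132]); m=cv2.resize(a[132:182,236:296],None,fx=12,fy=12,interpolation=cv2.INTER_CUBIC)
z=p[2]+.006
for L in(.0733,.06,.05,.04,.03,.02): 
    uv=((proj("scene",[[*(p[:2]+d*L),z]])[0]-o+.5)*12).astype(int); cv2.circle(m,tuple(map(int,uv)),2,(0,0,255),-1)
cv2.imwrite("pics/o1.png",m)
E
python3 ov.py
```

```text
yaw 17.57304338839384 along 0.09064088314428644 axis left of line by -0.0013910788602385891 z 0.06857999433099773 F along -0.9915432647042405 lat -4.937036848415858 Fz 0.5199973526752539
grip 0.011336173367408858 tz -0.3155447922410467
```

View pics/o1.png

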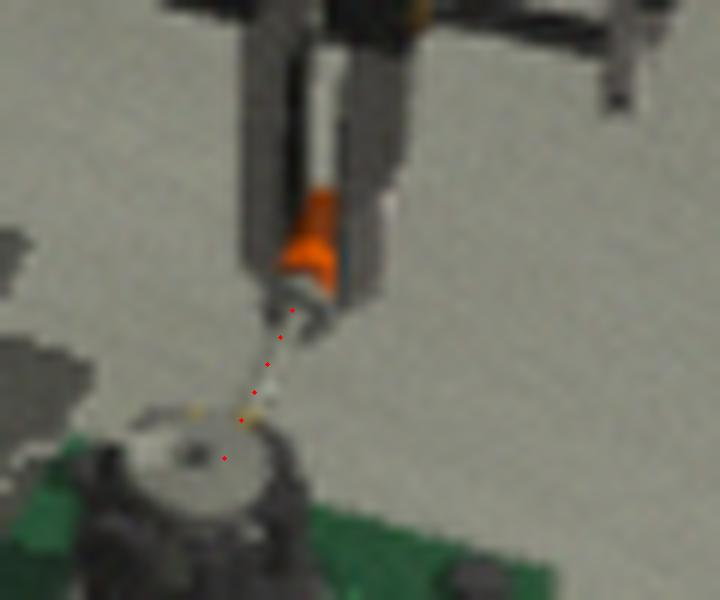

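Emit:
drive_tool(
  increments=[
    [-1, [-0.0008, 0.0028, 0], -2.3],
    [-1, [-0.0007, 0.0028, 0], -2.3],
    [-1, [0, 0, 0], 0],
  ],
)

```text
clock: 15.05
tool_pos: [0.4525, -0.081, 0.0686]
tcp_rot: [-2.458, 1.955, -0.006]
contact_force: [1.6, -5.8, 0.1]
grip_width: 0.0113
```

```bash
python3 ov.py
```

```text
yaw 13.023021685481126 along 0.09073516539501492 axis left of line by -0.0004497883309020484 z 0.06856614239684464 F along 0.21586889832149256 lat -6.052311601794223 Fz 0.13653908990965663
grip 0.011335174560033403 tz -0.3350666860411489
```

View pics/o1.png

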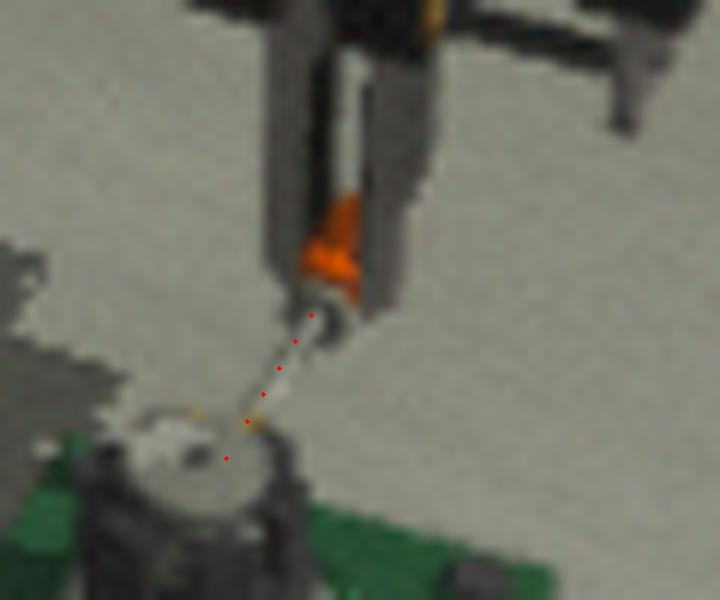

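Emit:
drive_tool(
  increments=[
    [-1, [0.0008, 0.0002, 0], 0],
    [-1, [0.0007, 0.0001, 0], 0],
    [-1, [0, 0, 0], 0],
  ],
)

```text
clock: 15.48
tool_pos: [0.4527, -0.0808, 0.0682]
tcp_rot: [2.459, -1.954, 0.003]
contact_force: [-1.5, -5.9, 2.5]
grip_width: 0.0116
```

```bash
python3 line.py
```

```text
yaw 13.048927334723071 along 0.09053319853438838 axis left of line by -0.0006746547131322375 z 0.06824573340615146 F along -2.7635440703260943 lat -5.4006625332488865 Fz 2.50548486332817
```

Emit:
drive_tool(
  increments=[
    [-1, [-0.0015, -0.0003, 0], 0],
    [-1, [-0.0007, 0.0039, 0], -2.5],
    [-1, [-0.0007, 0.0039, 0], -2.5],
    [-1, [0, 0, 0], 0],
  ],
)

```text
clock: 15.98
tool_pos: [0.4511, -0.073, 0.0684]
tcp_rot: [-2.371, 2.06, -0.006]
contact_force: [2.4, -5.2, -0.1]
grip_width: 0.0115
```

```bash
python3 line.py
```

```text
yaw 8.030739237410273 along 0.09068606528080826 axis left of line by -0.0006601796683550244 z 0.06844165080386583 F along 1.6478583530989854 lat -5.480813366440928 Fz -0.07054934377854888
```

Emit:
drive_tool(
  increments=[
    [-1, [0.0008, 0.0001, 0], 0],
    [-1, [0.0007, 0.0001, 0], 0],
    [-1, [0, 0, 0], 0],
  ],
)

```text
clock: 16.35
tool_pos: [0.4513, -0.0728, 0.0682]
tcp_rot: [2.372, -2.06, 0.002]
contact_force: [-1.0, -5.0, 2.8]
grip_width: 0.0115
```

```bash
python3 line.py
```

```text
yaw 8.049662531690801 along 0.0904379631961218 axis left of line by -0.000864919200906188 z 0.06815563733942664 F along -1.720258021715983 lat -4.8143750668228416 Fz 2.751439204341355
```

Emit:
drive_tool(
  increments=[
    [-1, [0.0002, -0.0012, 0], 0],
    [-1, [0.0006, 0.0001, 0], 0],
    [-1, [0, 0, 0], 0],
  ],
)

```text
clock: 16.73
tool_pos: [0.4515, -0.0732, 0.0676]
tcp_rot: [2.372, -2.059, -0.001]
contact_force: [-1.0, -3.4, 1.6]
grip_width: 0.0115
```

```bash
python3 line.py
```

```text
yaw 8.070496530855182 along 0.09035205733652185 axis left of line by -0.00047924861060839874 z 0.06762086721422013 F along -1.467159814323589 lat -3.2538186375481843 Fz 1.565570503734673
```

Emit:
drive_tool(
  increments=[
    [-1, [0.0003, -0.0018, 0], 0],
    [-1, [0.0008, 0.0001, 0], 0],
    [-1, [0.0006, 0.0001, 0], 0],
    [-1, [0, 0, 0], 0],
  ],
)

```text
clock: 17.23
tool_pos: [0.4519, -0.0743, 0.0672]
tcp_rot: [2.372, -2.058, -0.005]
contact_force: [-5.3, -1.1, 2.7]
grip_width: 0.0115
```

```bash
python3 line.py
```

```text
yaw 8.092411019156936 along 0.09006379700565727 axis left of line by 0.0006746731012705256 z 0.06717052867769316 F along -5.433397132899927 lat -0.36680081712595836 Fz 2.6543814026932737
```

Emit:
drive_tool(
  increments=[
    [-1, [-0.002, -0.0003, 0.0005], 0],
    [-1, [-0.0003, 0.0042, 0], -2.4],
    [-1, [-0.0002, 0.0042, 0], -2.4],
    [-1, [-0.0001, 0.0042, 0], -2.4],
    [-1, [-0.0001, 0.0043, 0], -2.4],
    [-1, [0, 0.0043, 0], -2.4],
    [-1, [0, 0, 0], 0],
  ],
)

```text
clock: 18.1
tool_pos: [0.4512, -0.0553, 0.0683]
tcp_rot: [2.143, -2.296, 0.004]
contact_force: [-1.8, -5.8, -1.6]
grip_width: 0.0117
```

```bash
python3 ov.py
```

```text
yaw 356.04833296686263 along 0.09000673465565924 axis left of line by 0.0005081131925191284 z 0.06834123460856052 F along -1.3492047353390584 lat -5.913260535571336 Fz -1.562690541750086
grip 0.011707467308248249 tz -0.29909519734255996
```

View pics/o1.png

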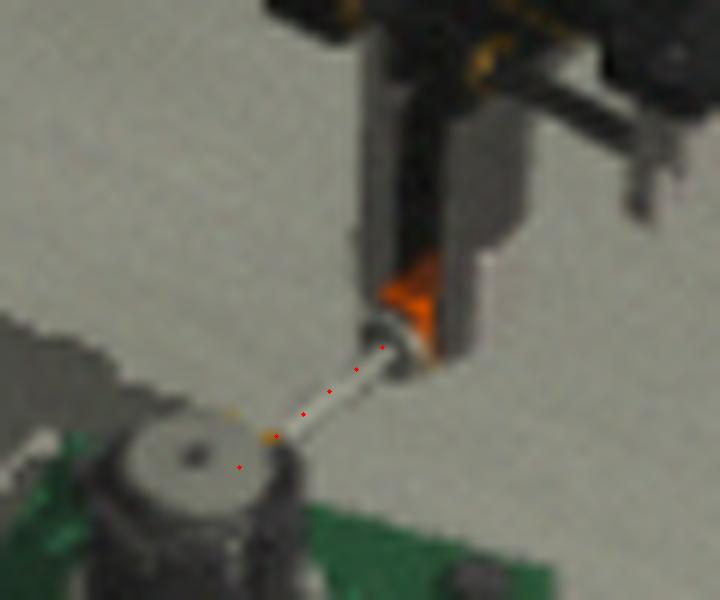

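Emit:
drive_tool(
  increments=[
    [-1, [-0.0001, -0.0015, 0], 0],
    [-1, [-0.0001, -0.0012, 0], 0],
    [-1, [0.0008, 0, 0], 0],
    [-1, [0.0008, 0, 0], 0],
    [-1, [0, 0, 0], 0],
  ],
)

```text
clock: 18.77
tool_pos: [0.4518, -0.0566, 0.0682]
tcp_rot: [2.144, -2.296, -0.001]
contact_force: [-2.1, -0.0, 0.4]
grip_width: 0.0116
```

```bash
python3 line.py
```

```text
yaw 356.0780938064127 along 0.08925018778958925 axis left of line by 0.001658526678235836 z 0.06815915857178456 F along -2.0893906506219193 lat -0.16978263091690313 Fz 0.4375710034616417
```

Emit:
drive_tool(
  increments=[
    [-1, [0.0008, 0, 0], 0],
    [-1, [0.0008, 0, 0], 0],
    [-1, [0, 0, 0], 0],
  ],
)

```text
clock: 19.15
tool_pos: [0.4528, -0.0565, 0.0678]
tcp_rot: [2.143, -2.295, -0.003]
contact_force: [-4.0, 0.2, -1.2]
grip_width: 0.0115
```

```bash
python3 line.py
```

```text
yaw 356.0753216622737 along 0.08826133518067934 axis left of line by 0.001495117957254809 z 0.06781372348721643 F along -3.959118434166454 lat -0.028200568644667717 Fz -1.197192155222747
```

Emit:
drive_tool(
  increments=[
    [-1, [0, 0.0008, 0], 0],
    [-1, [0, 0, 0], 0],
  ],
)

```text
clock: 19.4
tool_pos: [0.4529, -0.0561, 0.0679]
tcp_rot: [2.143, -2.295, -0.002]
contact_force: [-4.3, -1.7, -0.6]
grip_width: 0.011
```

```bash
python3 line.py
```

```text
yaw 356.06637100470107 along 0.08821509947793335 axis left of line by 0.0011372748025147011 z 0.06788390212673812 F along -4.219260392646439 lat -1.9755534280450777 Fz -0.637080024911936
```

Emit:
drive_tool(
  increments=[
    [-1, [0, 0.0008, 0], 0],
    [-1, [0, 0, 0], 0],
  ],
)

```text
clock: 19.65
tool_pos: [0.4529, -0.0557, 0.0679]
tcp_rot: [2.142, -2.295, -0.001]
contact_force: [-5.5, -2.6, -1.1]
grip_width: 0.0115
```

```bash
python3 line.py
```

```text
yaw 356.06038801887144 along 0.08821010248703119 axis left of line by 0.0007509482566196313 z 0.06791321544381392 F along -5.29791594665416 lat -2.993177309562889 Fz -1.1442155213891514
```

Emit:
drive_tool(
  increments=[
    [-1, [-0.0001, -0.0016, 0], 0],
    [-1, [-0.0001, -0.0012, 0], 0],
    [-1, [0, 0, 0], 0],
  ],
)

```text
clock: 20.02
tool_pos: [0.453, -0.0571, 0.0679]
tcp_rot: [-2.144, 2.296, 0.003]
contact_force: [-5.0, 2.1, -0.9]
grip_width: 0.0118
```

```bash
python3 line.py
```

```text
yaw 356.0770146328349 along 0.0880654960660199 axis left of line by 0.0021002913722986613 z 0.0679063004061987 F along -5.099385357977924 lat 1.7445513203880108 Fz -0.9289507011272229
```

Emit:
drive_tool(
  increments=[
    [-1, [-0.0001, -0.0012, 0], 0],
    [-1, [0, 0, 0], 0],
  ],
)

```text
clock: 20.27
tool_pos: [0.453, -0.0576, 0.0679]
tcp_rot: [-2.144, 2.295, 0.004]
contact_force: [-4.3, 4.1, -0.5]
grip_width: 0.0117
```

```bash
python3 ov.py
```

```text
yaw 356.09795645158965 along 0.08807537224268548 axis left of line by 0.0025948499341853864 z 0.06787339201901602 F along -4.5790811579136035 lat 3.7759944488349477 Fz -0.47697496899726355
grip 0.011705609342810215 tz 0.3242023185114481
```

View pics/o1.png

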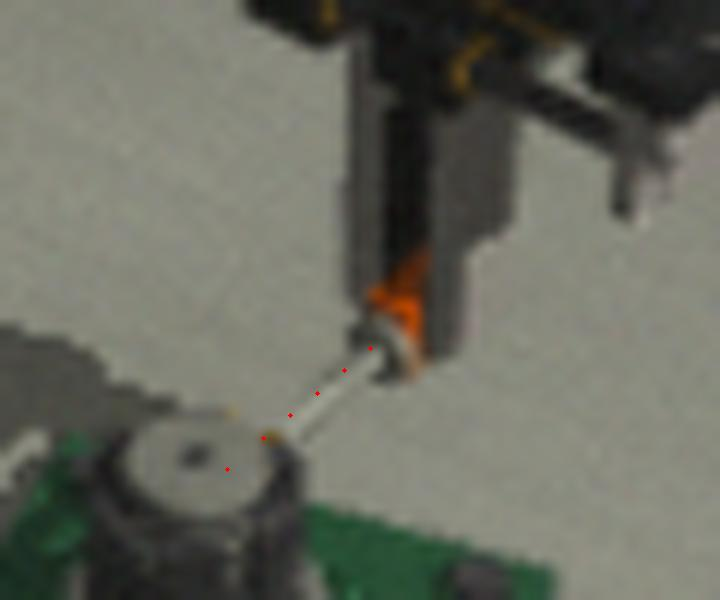

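Emit:
drive_tool(
  increments=[
    [-1, [-0.0015, 0.001, 0], 0],
    [-1, [-0.0015, 0.001, 0], 0],
    [-1, [0.0003, 0.0045, 0], -2],
    [-1, [0.0003, 0.0045, 0], -2],
    [-1, [0, 0, 0], 0],
  ],
)

```text
clock: 20.95
tool_pos: [0.4527, -0.0501, 0.0691]
tcp_rot: [2.062, -2.37, 0.008]
contact_force: [-0.1, -3.7, -2.6]
grip_width: 0.0112
```

```bash
python3 line.py
```

```text
yaw 352.0697434934914 along 0.0889826018565375 axis left of line by 0.0014231122849569199 z 0.06914004796138333 F along 0.39529410637419826 lat -3.6478630708178534 Fz -2.601624941760624
```

Emit:
drive_tool(
  increments=[
    [-1, [0.0008, -0.0001, 0], 0],
    [-1, [0.0008, -0.0001, 0], 0],
    [-1, [0, 0, 0], 0],
  ],
)

```text
clock: 21.32
tool_pos: [0.4529, -0.05, 0.0688]
tcp_rot: [2.061, -2.369, 0.004]
contact_force: [-3.9, -4.3, 0.6]
grip_width: 0.0114
```

```bash
python3 line.py
```

```text
yaw 352.06562285888793 along 0.08878504242530981 axis left of line by 0.001312481584373559 z 0.06883297807702732 F along -3.21927556894234 lat -4.798852346535059 Fz 0.5688098600727651
```

```bash
python3 ov.py; python3 - <<'E'
from line import *
a=optics.get_image("top"); cv2.imwrite("pics/t6.png",a)
m=cv2.resize(a[190:235,255:310],None,fx=12,fy=12,interpolation=cv2.INTER_CUBIC); cv2.imwrite("pics/t6c.png",m)
E
```

```text
yaw 352.06562285888793 along 0.08878504242530981 axis left of line by 0.001312481584373559 z 0.06883297807702732 F along -3.21927556894234 lat -4.798852346535059 Fz 0.5688098600727651
grip 0.011386675126674455 tz -0.33889374983165466
yaw 352.0660529851963 along 0.08876720799934053 axis left of line by 0.0013123496738428175 z 0.06885960033792375 F along -2.2855098679910815 lat -5.323885221728004 Fz -0.4450062269911156
```

View pics/t6c.png

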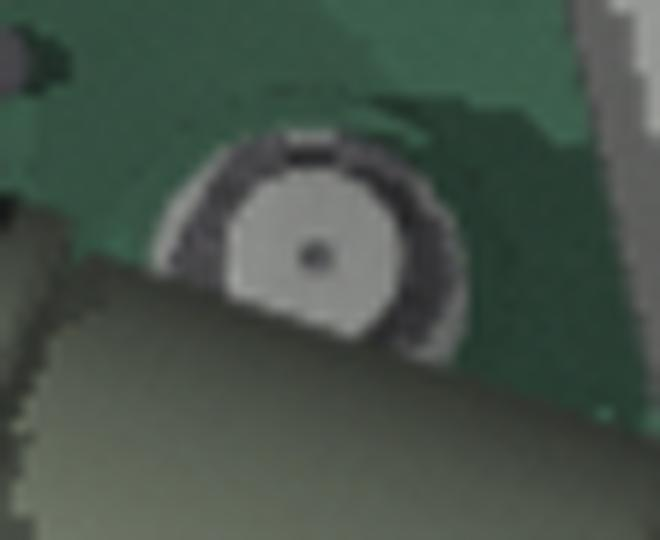

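View pics/o1.png

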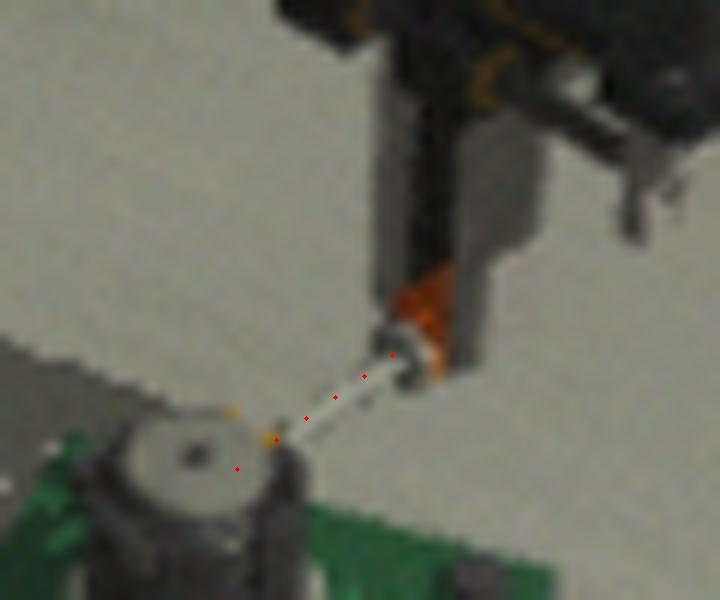

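```bash
python3 - <<'E'
from h import *
for z in(.066,.075,.084):
    q=back("top",((311+.5)/12-.5+255,(152+.5)/12-.5+190),z)[:2]-[.541,-.061]; print(z,q,np.hypot(*q),np.degrees(np.arctan2(q[1],q[0])))
c=back("top",((315.5)/12-.5+255,(257.5)/12-.5+190),.092); print("axis",c)
E
```

```text
0.066 [2.34371386e-02 3.36917864e-05] 0.023437162829775808 0.08236482563742259
0.075 [0.02213165 0.0002746 ] 0.022133349165717162 0.7108653642659108
0.084 [0.02082615 0.00051551] 0.020832531924090195 1.417949265894501
axis [ 0.54112686 -0.06141989  0.092     ]
```

```bash
python3 - <<'E'
from h import *
from scipy.spatial.transform import Rotation as Ro
st=bot.state(); R=Ro.from_rotvec(st["tcp_rot"]).as_matrix(); print("tool axes cols\n",R.round(4)); 
y=R[:,1]; print("tip",st["tool_pos"]-R[:,2]*.006+ .0733*y*np.sign(y[0]), st["tool_pos"])
r=[]
for f,pp,th in(("a2_scene",(.457,-.1205,.0678),35.67),("last_scene",st["tool_pos"],352.066)):
    a=cv2.imread(f"pics/{f}.png"); th=np.radians(th); d=np.array([np.cos(th),np.sin(th)]); p=np.array(pp)
    o=np.array([236,132]) if f[0]=="l" else np.array([226,120]); m=cv2.resize(a[o[1]:o[1]+50,o[0]:o[0]+33],None,fx=12,fy=12,interpolation=cv2.INTER_CUBIC)
    for L in(.0733,.06,.05,.04,.03,.02):
        uv=((proj("scene",[[*(p[:2]+d*L),p[2]+.006]])[0]-o+.5)*12).astype(int); cv2.circle(m,tuple(map(int,uv)),2,(0,0,255),-1)
    r.append(m)
cv2.imwrite("pics/o2.png",np.hstack(r))
E
```

```text
tool axes cols
 [[-1.381e-01 -9.904e-01  4.000e-04]
 [-9.904e-01  1.381e-01 -2.800e-03]
 [ 2.700e-03 -8.000e-04 -1.000e+00]]
tip [ 0.52550029 -0.06015309  0.07491969] [ 0.45290471 -0.05004956  0.06886234]
```

View pics/o2.png

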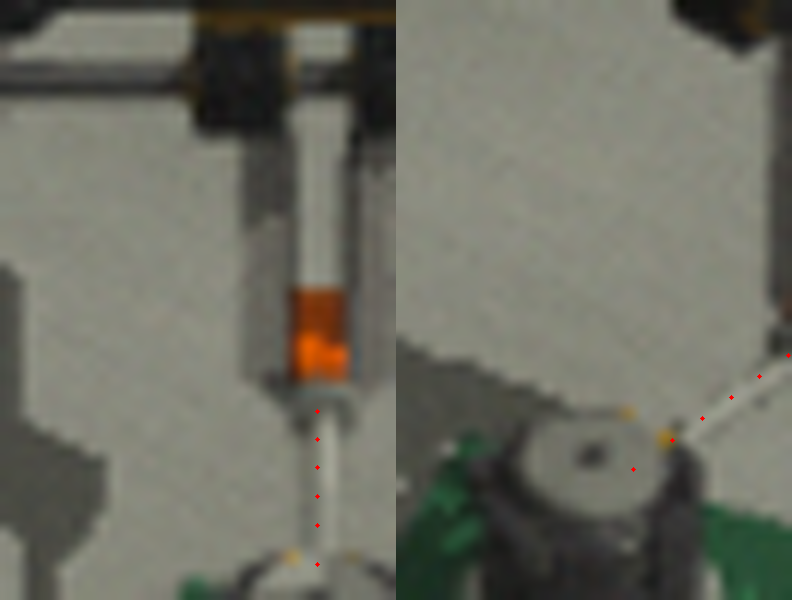

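Emit:
drive_tool(
  increments=[
    [-1, [-0.002, 0.0003, -0.0005], 0],
    [-1, [-0.0025, 0.0003, 0], 0],
    [-1, [0, 0, 0], 0],
  ],
)

```text
clock: 21.8
tool_pos: [0.4506, -0.0496, 0.0692]
tcp_rot: [-2.061, 2.369, -0.01]
contact_force: [1.4, -4.6, 0.5]
grip_width: 0.0114
```

```bash
python3 line.py
```

```text
yaw 352.0460802111516 along 0.09108305905258433 axis left of line by 0.0012322887205027666 z 0.06920628096915014 F along 2.0109077059521687 lat -4.401153136116765 Fz 0.45075535768141056
```

Emit:
drive_tool(
  increments=[
    [-1, [0.0004, 0.003, -0.0005], -1.5],
    [-1, [0.0005, 0.003, 0], -1.5],
    [-1, [0.0005, 0.003, 0], -1.5],
    [-1, [0.0005, 0.003, 0], -1.5],
    [-1, [0, 0, 0], 0],
  ],
)

```text
clock: 22.42
tool_pos: [0.4531, -0.0378, 0.069]
tcp_rot: [-1.934, 2.473, -0.011]
contact_force: [0.2, -5.5, 1.1]
grip_width: 0.0114
```

```bash
cat >> line.py <<'E'
L=.0733; tp=p[:2]+d*L-ax; print("tip r",np.hypot(*tp),"ang",np.degrees(np.arctan2(-tp[1],-tp[0])))
E
python3 line.py; cat > tp.py <<'E'
from h import *
a=optics.get_image("top"); m=cv2.resize(a[190:235,255:310],None,fx=12,fy=12,interpolation=cv2.INTER_CUBIC); cv2.imwrite("pics/t6c.png",m)
E
python3 tp.py
```

```text
yaw 346.0540309468121 along 0.09093154974209833 axis left of line by -0.0013359025766647645 z 0.06902434752669653 F along 1.4967623610687282 lat -5.32115110825226 Fz 1.1147395375116163
tip r 0.01768208647197578 ang -18.27886175778562
```

View pics/t6c.png

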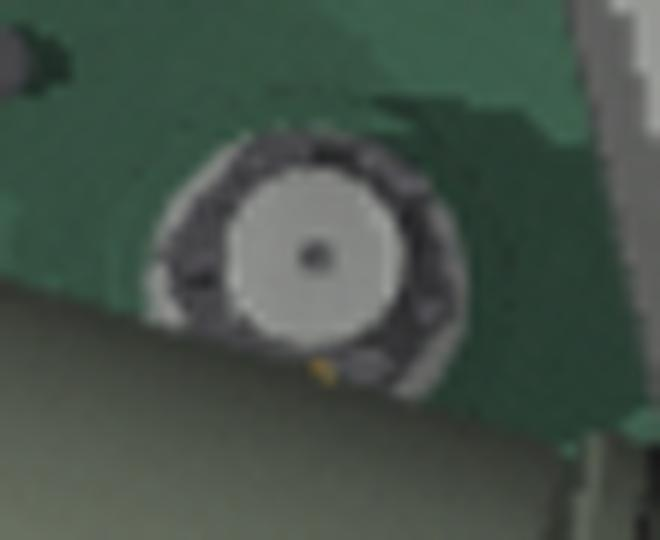

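Emit:
drive_tool(
  increments=[
    [-1, [-0.0005, -0.002, -0.0005], 0],
    [-1, [0.0008, -0.0002, 0], 0],
    [-1, [0.0008, -0.0002, 0], 0],
    [-1, [0.0008, -0.0002, 0], 0],
    [-1, [0, 0, 0], 0],
  ],
)

```text
clock: 23.1
tool_pos: [0.4513, -0.0381, 0.0663]
tcp_rot: [1.935, -2.473, -0.002]
contact_force: [-1.5, -1.9, -0.2]
grip_width: 0.0113
```

```bash
python3 line.py
```

```text
yaw 346.0765986381175 along 0.09260508579763255 axis left of line by -0.0005965622151054006 z 0.06634438705416992 F along -1.0108083613462464 lat -2.1648515328015043 Fz -0.21734317389047364
tip r 0.019314301026194157 ang -15.69338176105675
```

Emit:
drive_tool(
  increments=[
    [-1, [0.0008, -0.0002, 0.0013], 0],
    [-1, [0.0008, -0.0002, 0], 0],
    [-1, [0.0006, -0.0002, 0], 0],
    [-1, [0, 0, 0], 0],
  ],
)

```text
clock: 23.6
tool_pos: [0.4539, -0.0388, 0.0679]
tcp_rot: [1.935, -2.474, -0.001]
contact_force: [-3.0, -2.2, -0.8]
grip_width: 0.0119
```

```bash
python3 line.py
```

```text
yaw 346.06689517911536 along 0.08990519913938015 axis left of line by -0.0005424654752429967 z 0.06786776934844842 F along -2.4180580976397548 lat -2.8282762525148932 Fz -0.813684076977935
tip r 0.01661405751917042 ang -15.804201474132562
```

Emit:
drive_tool(
  increments=[
    [-1, [0.0008, -0.0002, 0], 0],
    [-1, [0.0006, -0.0002, 0], 0],
    [-1, [0, 0, 0], 0],
  ],
)

```text
clock: 23.98
tool_pos: [0.4543, -0.039, 0.0676]
tcp_rot: [1.935, -2.473, -0.004]
contact_force: [-5.3, -1.5, 0.5]
grip_width: 0.0117
```

```bash
python3 line.py
```

```text
yaw 346.0726510594756 along 0.08944483144138529 axis left of line by -0.0005153259480605056 z 0.06763563886039159 F along -4.800938693275975 lat -2.7101636302232954 Fz 0.4638324055534687
tip r 0.016153053677354274 ang -15.755548938367136
```

Emit:
drive_tool(
  increments=[
    [-1, [-0.003, 0.0007, 0], 0],
    [-1, [-0.0008, -0.005, 0], 3],
    [-1, [-0.0007, -0.005, 0], 3],
    [-1, [-0.0003, -0.005, 0], 3],
    [-1, [0, 0, 0], 0],
  ],
)

```text
clock: 24.6
tool_pos: [0.4523, -0.0536, 0.0687]
tcp_rot: [-2.121, 2.314, -0.003]
contact_force: [0.5, 0.7, -1.5]
grip_width: 0.0119
```

```bash
python3 line.py; python3 tp.py
```

```text
yaw 355.0100511669113 along 0.0890066470903663 axis left of line by 0.0003492666251870705 z 0.06874671170194231 F along 0.4830798756234068 lat 0.7579840825020222 Fz -1.5447151994206922
tip r 0.01571052990821071 ang -3.7160801332125892
```

View pics/t6c.png

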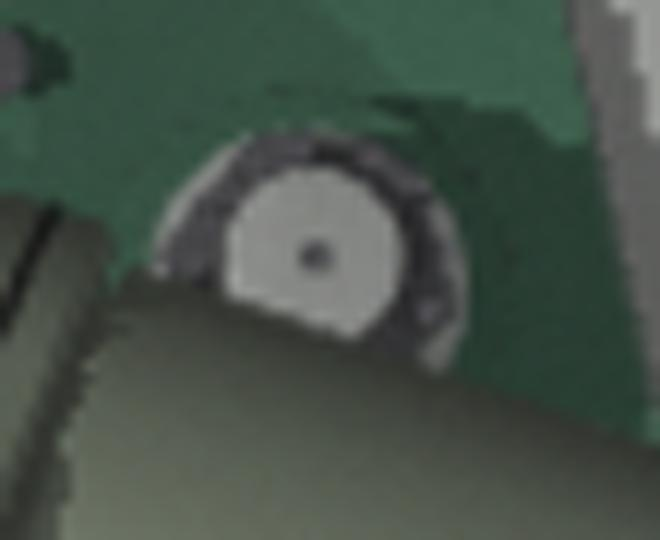

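Emit:
drive_tool(
  increments=[
    [-1, [0.0008, -0.0001, -0.0004], 0],
    [-1, [0.0008, -0.0001, 0], 0],
    [-1, [0, 0, 0], 0],
  ],
)

```text
clock: 25.02
tool_pos: [0.4525, -0.0537, 0.0676]
tcp_rot: [-2.124, 2.315, -0.0]
contact_force: [0.4, 0.9, -0.9]
grip_width: 0.012
```

```bash
python3 line.py
```

```text
yaw 355.0661994931251 along 0.08878198543706164 axis left of line by 0.00033003034076542655 z 0.06764952246173447 F along 0.3000117289840521 lat 0.9623208501901238 Fz -0.892055562869125
tip r 0.015485502675057546 ang -3.7126081570365437
```

Emit:
drive_tool(
  increments=[
    [-1, [0.0008, -0.0001, 0], 0],
    [-1, [0.0008, -0.0001, 0], 0],
    [-1, [0, 0, 0], 0],
  ],
)

```text
clock: 25.4
tool_pos: [0.4539, -0.0539, 0.0676]
tcp_rot: [-2.124, 2.315, 0.001]
contact_force: [-0.6, 1.0, -0.8]
grip_width: 0.0114
```

```bash
python3 line.py
```

```text
yaw 355.0646882356263 along 0.08739966474054055 axis left of line by 0.00044891742434523697 z 0.06755548012979286 F along -0.6524990866858316 lat 0.9720891258434561 Fz -0.7971920628606536
tip r 0.01410680944258923 ang -3.111694802449342
```

It is sliding in freely (r 14 mm, 0.7 N). Continue.

Emit:
drive_tool(
  increments=[
    [-1, [0.0008, -0.0001, 0], 0],
    [-1, [0.0008, -0.0001, 0], 0],
    [-1, [0.0008, -0.0001, 0], 0],
    [-1, [0, 0, 0], 0],
  ],
)

```text
clock: 25.9
tool_pos: [0.4564, -0.0542, 0.0676]
tcp_rot: [-2.124, 2.315, 0.0]
contact_force: [-1.2, 1.0, -1.7]
grip_width: 0.0118
```

```bash
python3 line.py
```

```text
yaw 355.0674746707964 along 0.08490280916431756 axis left of line by 0.0005521458583821418 z 0.06759127514061732 F along -1.2589082685848594 lat 0.9070775725568768 Fz -1.7019962470064667
tip r 0.011615939288430304 ang -2.208031701346329
```

Emit:
drive_tool(
  increments=[
    [-1, [0.001, -0.0001, 0.0002], 0],
    [-1, [0.001, -0.0001, 0], 0],
    [-1, [0.001, -0.0001, 0], 0],
    [-1, [0.001, -0.0001, 0], 0],
    [-1, [0, 0, 0], 0],
  ],
)

```text
clock: 26.52
tool_pos: [0.4605, -0.0547, 0.0678]
tcp_rot: [-2.124, 2.315, -0.0]
contact_force: [-0.4, 1.4, -0.9]
grip_width: 0.0116
```

```bash
python3 line.py
```

```text
yaw 355.0670559599661 along 0.08072958659457612 axis left of line by 0.0006337400515173622 z 0.06784153030360504 F along -0.5352779460402546 lat 1.364892578795306 Fz -0.9152184213257438
tip r 0.007456566463138506 ang -0.05744433031247648
```

Emit:
drive_tool(
  increments=[
    [-1, [0.0012, 0.0002, 0], 0],
    [-1, [0.0012, -0.0001, 0], 0],
    [-1, [0.0012, -0.0001, 0], 0],
    [-1, [0.0012, -0.0001, 0], 0],
    [-1, [0.0012, -0.0001, 0], 0],
    [-1, [0.0012, -0.0001, 0], 0],
    [-1, [0, 0, 0], 0],
  ],
)

```text
clock: 27.4
tool_pos: [0.4679, -0.0551, 0.0679]
tcp_rot: [-2.123, 2.315, -0.001]
contact_force: [0.0, 0.2, -0.8]
grip_width: 0.0117
```

```bash
python3 line.py
```

```text
yaw 355.063515097057 along 0.07335119201582892 axis left of line by 0.0004129823211830074 z 0.06793789699950056 F along 0.027361238397387466 lat 0.16974352258285516 Fz -0.8475346464526039
tip r 0.0004161430284100982 ang 77.99735101542879
```

Emit:
drive_tool(
  increments=[
    [-1, [0.0015, -0.0001, 0], 0],
    [-1, [0.0015, -0.0001, 0], 0],
    [-1, [0.0015, -0.0001, 0], 0],
    [-1, [0.0015, -0.0002, 0], 0],
    [-1, [0.0015, -0.0001, 0], 0],
    [-1, [0, 0, 0], 0],
  ],
)

```text
clock: 28.15
tool_pos: [0.4753, -0.0557, 0.0679]
tcp_rot: [-2.124, 2.315, -0.001]
contact_force: [-0.3, 1.7, -1.2]
grip_width: 0.012
```

```bash
python3 line.py
```

```text
yaw 355.0631260286388 along 0.0658685671951288 axis left of line by 0.0003572061390993168 z 0.06789083816358944 F along -0.43213574399632276 lat 1.6668139795025645 Fz -1.1799835239475143
tip r 0.007440012752618544 ang 172.31121203350546
```

Emit:
drive_tool(
  increments=[
    [-1, [0.0015, -0.0001, 0], 0],
    [-1, [0.0015, -0.0001, 0], 0],
    [-1, [0.0015, -0.0001, 0], 0],
    [-1, [0.0015, -0.0002, 0], 0],
    [-1, [0, 0, 0], 0],
  ],
)

```text
clock: 28.78
tool_pos: [0.4813, -0.0562, 0.0679]
tcp_rot: [-2.124, 2.315, -0.0]
contact_force: [0.3, -0.5, -1.2]
grip_width: 0.0114
```

```bash
python3 line.py
```

```text
yaw 355.0609702726085 along 0.059916299417271085 axis left of line by 0.00035770908085443025 z 0.06787864216018857 F along 0.32567647094593605 lat -0.5173630302827279 Fz -1.163984737785853
tip r 0.013388480013603604 ang 173.52997797517767
```

Emit:
drive_tool(
  increments=[
    [-1, [0.001, -0.0001, 0], 0],
    [-1, [0.001, -0.0001, 0], 0],
    [-1, [0.001, -0.0001, 0], 0],
    [-1, [0.001, -0.0001, 0], 0],
    [-1, [0.001, -0.0001, 0], 0],
    [-1, [0, 0, 0], 0],
  ],
)

```text
clock: 29.52
tool_pos: [0.4863, -0.0566, 0.0679]
tcp_rot: [-2.124, 2.315, -0.0]
contact_force: [0.2, 0.6, -1.6]
grip_width: 0.0117
```

```bash
python3 line.py
```

```text
yaw 355.0675312487095 along 0.054918699088039695 axis left of line by 0.0003429410970698255 z 0.06785758882902716 F along 0.1562934624413994 lat 0.5735793169066965 Fz -1.6015367806018348
tip r 0.018384499770515757 ang 173.9986842613577
```

Emit:
drive_tool(
  increments=[
    [-1, [0.001, -0.0001, 0], 0],
    [-1, [0.001, -0.0001, 0], 0],
    [-1, [0.001, -0.0001, 0], 0],
    [-1, [0.001, -0.0001, 0], 0],
    [-1, [0.001, -0.0001, 0], 0],
    [-1, [0, 0, 0], 0],
  ],
)

```text
clock: 30.28
tool_pos: [0.4909, -0.057, 0.0677]
tcp_rot: [2.124, -2.315, -0.001]
contact_force: [-2.2, 1.0, -1.6]
grip_width: 0.0114
```

```bash
python3 line.py
```

```text
yaw 355.0645091410896 along 0.05024774818529268 axis left of line by 0.0003675472636651472 z 0.06768583839069878 F along -2.2854981447247966 lat 0.7701858348666133 Fz -1.5777641022862776
tip r 0.023055181732523904 ang 174.1510572609674
```

```bash
python3 tp.py; python3 ov.py
```

```text
yaw 355.0640805602438 along 0.05022702582110744 axis left of line by 0.00038049286970512613 z 0.06771709758814685 F along -1.8911729309968193 lat 2.023520531511353 Fz -1.4769289134383556
tip r 0.023076111290330898 ang 174.11931030612945
grip 0.011430798657366582 tz 0.026573499690836454
```

View pics/t6c.png

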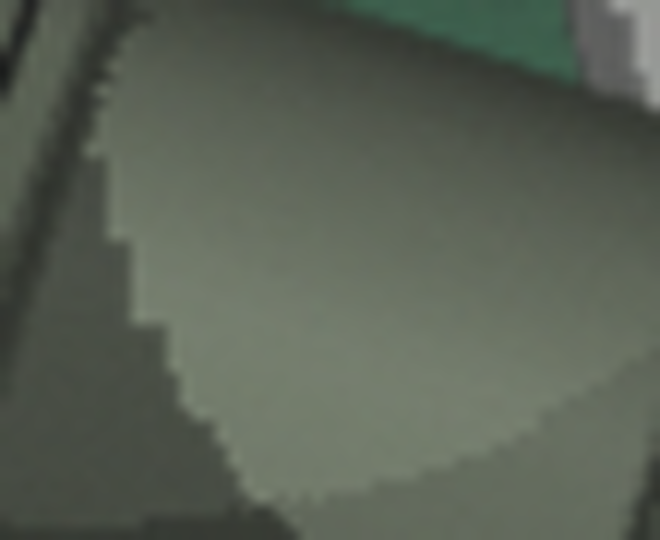

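View pics/o1.png

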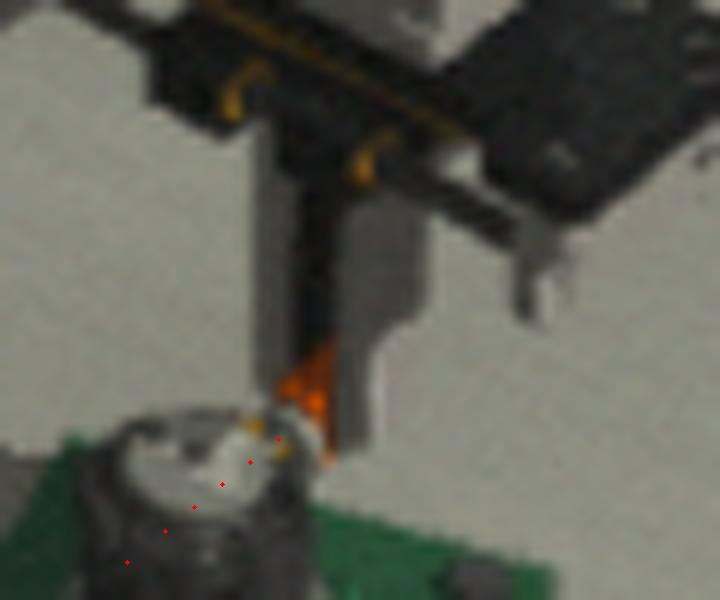

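Emit:
drive_tool(
  increments=[
    [-1, [0.0008, -0.0001, 0], 0],
    [-1, [0.0006, 0, 0], 0],
    [-1, [0, 0, 0], 0],
  ],
)

```text
clock: 30.75
tool_pos: [0.4922, -0.0572, 0.0677]
tcp_rot: [2.124, -2.315, -0.001]
contact_force: [-2.8, 0.7, -0.8]
grip_width: 0.0116
```

```bash
python3 line.py
```

```text
yaw 355.066079366746 along 0.048918484283749494 axis left of line by 0.00037417662258995956 z 0.06772341122336882 F along -2.8654974240118274 lat 0.47799399242212903 Fz -0.7549260800313718
tip r 0.024384386741656303 ang 174.18684533330367
```

Emit:
drive_tool(
  increments=[
    [-1, [0.0008, -0.0001, 0], 0],
    [-1, [0.0008, 0, 0], 0],
    [-1, [0.0008, -0.0001, 0], 0],
    [-1, [0, 0, 0], 0],
  ],
)

```text
clock: 31.25
tool_pos: [0.495, -0.0574, 0.0678]
tcp_rot: [-2.124, 2.315, -0.0]
contact_force: [-2.5, 1.2, -1.5]
grip_width: 0.0112
```

```bash
python3 line.py
```

```text
yaw 355.0647308107017 along 0.04610430575362561 axis left of line by 0.0003931631959947419 z 0.06782185848118784 F along -2.619394774500455 lat 0.9571871087506483 Fz -1.5339471194160086
tip r 0.027198536042238906 ang 174.2364738655519
```

Emit:
drive_tool(
  increments=[
    [-1, [0.0008, -0.0001, 0], 0],
    [-1, [0.0008, 0, 0], 0],
    [-1, [0, 0, 0], 0],
  ],
)

```text
clock: 31.62
tool_pos: [0.4967, -0.0576, 0.0679]
tcp_rot: [-2.124, 2.315, -0.0]
contact_force: [-2.6, 1.8, -0.8]
grip_width: 0.0115
```

```bash
python3 line.py
```

```text
yaw 355.0642920115002 along 0.04447676480336596 axis left of line by 0.0004128572837195691 z 0.06787539671571624 F along -2.6991407338835747 lat 1.5621188703216407 Fz -0.7676896646148763
tip r 0.02882619188060056 ang 174.24365677850702
```

Emit:
drive_tool(
  increments=[
    [-1, [0.0006, -0.0001, 0], 0],
    [-1, [0.0005, 0, 0], 0],
    [-1, [0, 0, 0], 0],
  ],
)

```text
clock: 32.0
tool_pos: [0.4969, -0.0576, 0.0678]
tcp_rot: [2.123, -2.314, -0.002]
contact_force: [-4.6, 1.6, 1.0]
grip_width: 0.0118
```

```bash
python3 line.py
```

```text
yaw 355.07097851659967 along 0.04421581609522127 axis left of line by 0.00038501057392730745 z 0.06776311341736767 F along -4.684709692516206 lat 1.2318556261554285 Fz 1.0401984913869784
tip r 0.02908673213939694 ang 174.31255281695337
```

Emit:
drive_tool(
  increments=[
    [-1, [0.0005, 0, 0], 0],
    [-1, [0.0005, -0.0001, 0], 0],
    [-1, [0, 0, 0], 0],
  ],
)

```text
clock: 32.38
tool_pos: [0.497, -0.0576, 0.0678]
tcp_rot: [2.122, -2.313, -0.004]
contact_force: [-7.9, 1.5, 3.9]
grip_width: 0.0117
```

```bash
python3 line.py
```

```text
yaw 355.08079923743327 along 0.04409947181424823 axis left of line by 0.0003668526515503796 z 0.06776437039382291 F along -7.9478934018225065 lat 0.7877520538431376 Fz 3.9292978019250997
tip r 0.029202832520062783 ang 174.36101763755025
```

Emit:
drive_tool(
  increments=[
    [-1, [-0.0008, 0.0001, 0], 0],
    [-1, [-0.0006, 0, 0], 0],
    [-1, [0, 0, 0], 0],
  ],
)

```text
clock: 32.75
tool_pos: [0.4969, -0.0576, 0.0678]
tcp_rot: [2.124, -2.315, -0.001]
contact_force: [-4.5, 1.4, 0.4]
grip_width: 0.0116
```

```bash
python3 line.py
```

```text
yaw 355.0676522550316 along 0.04419613031728891 axis left of line by 0.00037837710084557543 z 0.06777577346523421 F along -4.587998226111795 lat 0.9891050799235943 Fz 0.391008298793718
tip r 0.029106329204121165 ang 174.3227963353011
```

Emit:
drive_tool(
  increments=[
    [-1, [-0.0006, 0, 0], 0],
    [-0.9, [0, 0, 0], 0],
    [-0.7, [0, 0, 0], 0],
    [-0.5, [0, 0, 0], 0],
    [-0.3, [0, 0, 0], 0],
    [-0.3, [0, 0, 0], 0],
    [-0.3, [0, 0, 0], 0],
    [-0.3, [0, 0, 0], 0],
  ],
)

```text
clock: 33.75
tool_pos: [0.4966, -0.0577, 0.0679]
tcp_rot: [-2.124, 2.315, -0.0]
contact_force: [-0.4, 0.7, -0.5]
grip_width: 0.0329
```

```bash
python3 ov.py
```

```text
yaw 355.065718329676 along 0.0445094128544774 axis left of line by 0.0004931970964929945 z 0.0678528065145916 F along -0.44885094366029654 lat 0.6527100071340125 Fz -0.508747059677156
tip r 0.02879481119160048 ang 174.08430908333904
grip 0.03289806367159584 tz 0.01447091828126115
```

View pics/o1.png

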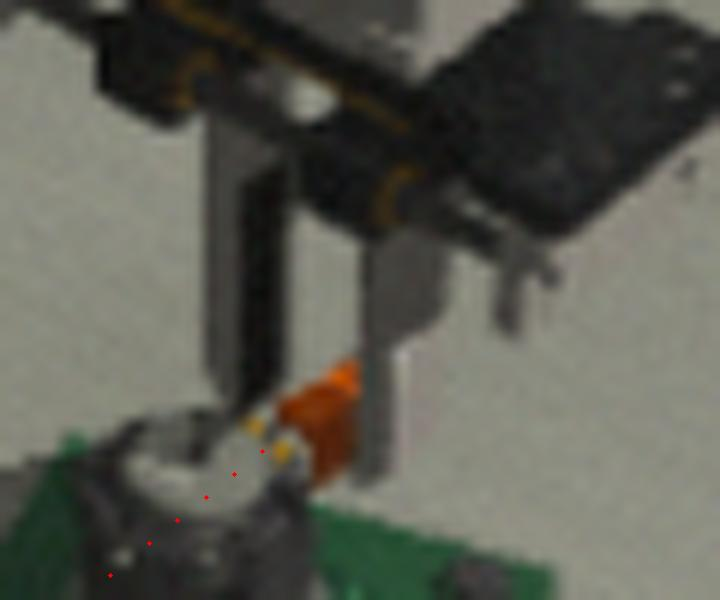

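Emit:
drive_tool(
  increments=[
    [-0.3, [0, 0, 0.01], 0],
    [-0.3, [0, 0, 0.03], 0],
    [-0.3, [0, 0, 0.05], 0],
    [-0.3, [0, 0, 0.05], 0],
    [-0.3, [-0.03, 0.05, 0], 0],
    [-0.3, [-0.03, 0.05, 0], 0],
    [-0.3, [0, 0.06, 0], 0],
    [-0.3, [0, 0.06, 0], 0],
    [-0.3, [0, 0.06, 0], 0],
    [-0.3, [0, 0, 0], 0],
    [-0.3, [0, 0, 0], 0],
  ],
)

```text
clock: 35.17
tool_pos: [0.4364, 0.222, 0.2081]
tcp_rot: [2.124, -2.314, 0.001]
contact_force: [0.9, -0.3, -0.3]
grip_width: 0.033
```

```bash
python3 - <<'E'
from h import *
rows=[]
for n,o in(("top",(255,190)),("scene",(232,152))):
    a=optics.get_image(n); cv2.imwrite(f"pics/fin_{n}.png",a)
    rows.append(cv2.resize(a[o[1]:o[1]+50,o[0]:o[0]+50],(400,400),interpolation=cv2.INTER_CUBIC))
cv2.imwrite("pics/fin.png",np.hstack(rows))
E
```

```text
(no output)
```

View pics/fin.png

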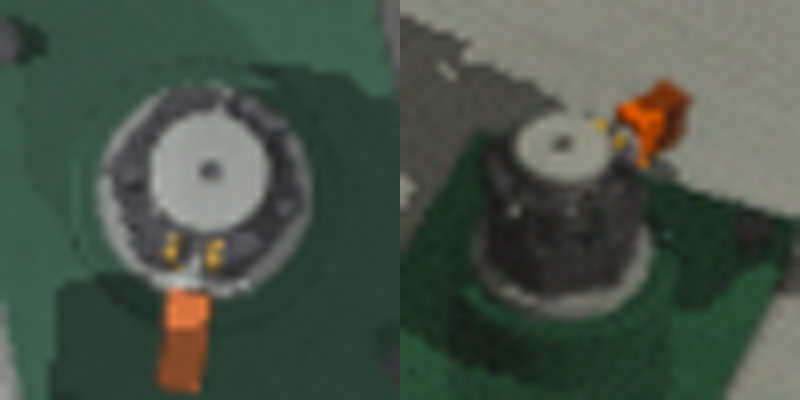

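View pics/fin_top.png

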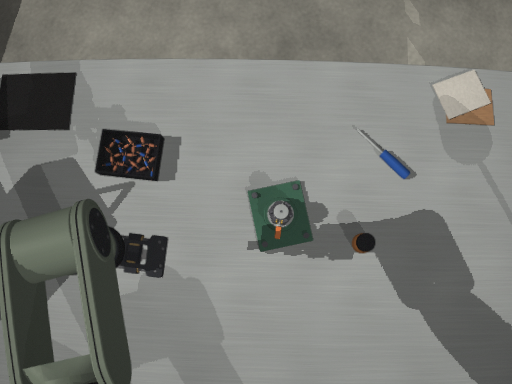

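```bash
python3 - <<'E'
import fit; from fit import *
fit.im={n:cv2.imread(f"pics/fin_{n}.png").astype(float) for n in C}
from h import *
th=-5*np.pi/180; ax=np.array([.541,-.0612]); c=ax-.0425*np.array([np.cos(th),np.sin(th)])
for dz in(.063,.065):
  hd=box(-.014,.014,-.006,.006,dz,dz+.022)
  for cams in(("top",),("scene",),("top","scene")):
    # window centred at z of handle
    def f():
        T={}
        for n in cams:
            cc=proj(n,[[*c,dz+.011]])[0]; off=np.round(cc-12).astype(int); s=soft(n,"or"); a=fit.im[n]; s=s*((a[...,2]-a[...,1])/(a[...,2]+1)>.28)
            T[n]=(off,s[off[1]:off[1]+24,off[0]:off[0]+24])
        cost=lambda p:sum(((hull(n,pose(hd,*p),o,t.shape)-t)**2).sum() for n,(o,t) in T.items())
        x0=np.array([*c,th]); return minimize(cost,x0,method="Nelder-Mead",options=dict(initial_simplex=np.array([x0]+[x0+d for d in np.diag([.004,.004,.1])])))
    r=f(); v=ax-r.x[:2]; print(dz,cams,r.x.round(4),round(r.fun,1),"dist",np.hypot(*v).round(4),"yaw",np.degrees(r.x[2]).round(1),"bearing",np.degrees(np.arctan2(v[1],v[0])).round(1))
E
```

```text
0.063 ('top',) [ 0.4954 -0.0556 -0.0888] 5.7 dist 0.0459 yaw -5.1 bearing -7.0
0.063 ('scene',) [ 0.4976 -0.0525  0.0546] 24.1 dist 0.0443 yaw 3.1 bearing -11.4
0.063 ('top', 'scene') [ 0.496  -0.0552 -0.0491] 38.3 dist 0.0454 yaw -2.8 bearing -7.6
0.065 ('top',) [ 0.4954 -0.0556 -0.0892] 5.9 dist 0.0459 yaw -5.1 bearing -7.0
0.065 ('scene',) [ 0.4992 -0.0513  0.0857] 24.5 dist 0.043 yaw 4.9 bearing -13.4
0.065 ('top', 'scene') [ 0.4958 -0.0552 -0.0404] 44.3 dist 0.0456 yaw -2.3 bearing -7.5
```

```bash
python3 - <<'E'
from h import *
a=cv2.imread("pics/fin_top.png").astype(float)
s=(a[...,2]-a[...,0])/(a[...,2]+1)
np.set_printoptions(linewidth=200)
print("cols 274..282"); 
for r in range(220,242): print(r,(s[r,272:286]*100).astype(int), a[r,272:286,2].astype(int))
ax=np.array([.5411,-.0613])
for uv in[(187,290),(180,392)]:
  for z in(.080,.085):
    q=back("top",(uv[0]/8-.5+255,uv[1]/8-.5+190),z)[:2]; print(uv,z,q,np.hypot(*(q-ax)))
print("cam",-np.array(C["top"]["R"]).T@C["top"]["t"])
b=a[218:242,268:290].astype(np.uint8); c=cv2.imread("pics/fin_scene.png")[158:180,240:270]
cv2.imwrite("pics/fz.png",np.hstack([cv2.resize(b,(396,432),interpolation=cv2.INTER_CUBIC),cv2.resize(c,(400,432),interpolation=cv2.INTER_CUBIC)]))
E
```

```text
cols 274..282
220 [-4 -5 -1 12 46 38 -3  0 13 51 50 -3 -2 -3] [ 72  74  75  95 137  83  59  89  90 136 170  81  82  83]
221 [-5 -3  5 42 63 36  0  0 22 58 33 -4 -3 -2] [ 77  79  75 124 186  81  66  95  98 157 118  80  80  81]
222 [-1 -1 -2 18 52  2  0  0 25 62 45 -4 -4 -1] [ 93  60  67  81 114  73  86 143 113 182 130  72  65  55]
223 [ 0  0 -1  2 36 36  0  0 13 57 34 -5 -1 -1] [130 108  88  73  84 121 128 141  88 107  78  54  54  60]
224 [-5  0  1  1  1  2  0  0  0  5  1 -3 -3 -1] [ 75  98 136 138 152 158 151 129  87  76  66  56  57  80]
225 [-14  -6   0   0   0   1   0   0   0   0   1   0   0   0] [ 40  65 116 144 161 182 163 155 116 111  97 106 113 146]
226 [-22 -17  -8  24  55  55  46  43  34   9   0   0  -3  -3] [ 35  40  56 101 187 197 146 130 102 113 127 131  86  80]
227 [-22 -21 -23  36  66  70  69  69  68  44  -6  -7 -16 -19] [ 35  37  37  84 180 214 209 207 198  96  64  63  49  45]
228 [-16 -19 -18  47  69  70  70  70  69  54 -20 -21 -20 -20] [ 35  35  36 102 216 214 213 214 207  90  43  41  42  43]
229 [-26 -22 -16  53  70  70  70  70  69  44 -23 -20 -20 -20] [ 33  34  36 1
[... 1035 characters left out ...]
5  66 -20 -25 -22 -27 -20 -26] [ 43  44  49  79 106 110 120 144  43  43  43  42  43  41]
239 [-18 -22 -22 -13   0   3   7  13 -22 -22 -22 -22 -20 -26] [42 43 43 44 54 52 55 59 43 43 43 43 44 41]
240 [-23 -20 -20 -21 -22 -24 -26 -20 -25 -25 -22 -25 -23 -25] [41 42 44 40 43 40 41 43 42 42 43 42 42 42]
241 [-23 -23 -20 -20 -23 -22 -21 -20 -20 -20 -22 -23 -23 -22] [42 41 43 43 42 44 41 43 42 42 43 42 42 43]
(187, 290) 0.08 [ 0.50923897 -0.05596307] 0.03230492592834031
(187, 290) 0.085 [ 0.50878379 -0.05585275] 0.03277209171809596
(180, 392) 0.08 [ 0.48078134 -0.05466251] 0.060682753124001496
(180, 392) 0.085 [ 0.48047074 -0.05455879] 0.061002881879857036
cam [ 0.41963941 -0.03424615  1.06422795]
```

View pics/fz.png

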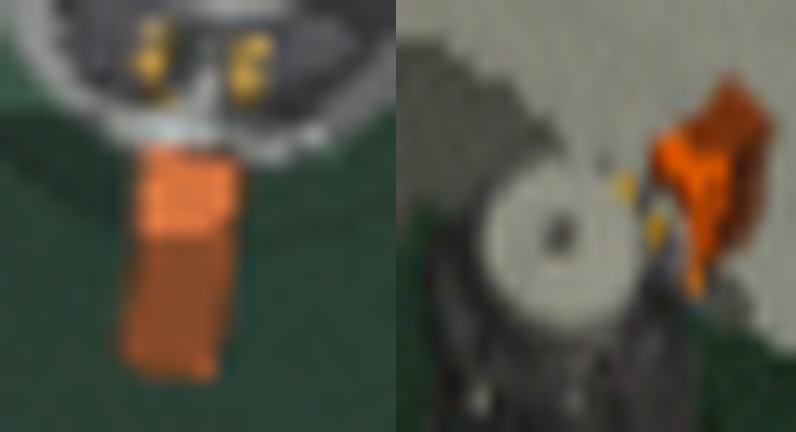

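Emit:
drive_tool(
  increments=[
    [-1, [0.01, -0.05, 0], 0],
    [-1, [0.01, -0.055, 0], 0],
    [-1, [0, -0.06, 0], 0],
    [-1, [0, -0.06, 0], 0],
    [-1, [0, -0.051, 0], 0],
    [-1, [0, 0, 0], 0],
    [-1, [0, 0, -0.05], 0],
    [-1, [0, 0, -0.05], 0],
    [-1, [0, 0, -0.04], 0],
    [-1, [0, 0, 0], 0],
    [-1, [0, 0, 0], 0],
  ],
  squeeze=5,
)

```text
clock: 36.65
tool_pos: [0.4577, -0.0539, 0.0693]
tcp_rot: [-2.123, 2.314, -0.003]
contact_force: [-0.7, -0.6, 0.4]
grip_width: 0.0005
```

```bash
python3 line.py
```

```text
yaw 355.0483936945514 along 0.08364169242069182 axis left of line by 0.00016160732118046788 z 0.06933024430132036 F along -0.6843395122702054 lat -0.651203455591541 Fz 0.3508014032003527
tip r 0.010342955044398767 ang -4.056330805935793
```

Emit:
drive_tool(
  increments=[
    [-1, [0.004, -0.0004, 0], 0],
    [-1, [0.004, -0.0003, 0], 0],
    [-1, [0.004, -0.0004, 0], 0],
    [-1, [0, 0, 0], 0],
  ],
)

```text
clock: 37.15
tool_pos: [0.4692, -0.0549, 0.0682]
tcp_rot: [-2.124, 2.315, -0.001]
contact_force: [0.0, 0.5, -0.5]
grip_width: 0.0007
```

Emit:
drive_tool(
  increments=[
    [-1, [0.0008, -0.0001, 0], 0],
    [-1, [0.0008, -0.0001, 0], 0],
    [-1, [0, 0, 0], 0],
  ],
)

```text
clock: 37.52
tool_pos: [0.4701, -0.0549, 0.0678]
tcp_rot: [2.124, -2.315, -0.0]
contact_force: [-0.8, 0.3, -1.1]
grip_width: 0.0006
```

Emit:
drive_tool(
  increments=[
    [-1, [0.0008, -0.0001, 0], 0],
    [-1, [0.0008, -0.0001, 0], 0],
    [-1, [0, 0, 0], 0],
  ],
)

```text
clock: 37.9
tool_pos: [0.4714, -0.0551, 0.0677]
tcp_rot: [2.123, -2.315, -0.001]
contact_force: [-0.8, -0.1, 0.3]
grip_width: 0.0004
```

```bash
python3 line.py
```

```text
yaw 355.0691537292512 along 0.06984295400741056 axis left of line by 5.964783827995361e-05 z 0.06769304354431718 F along -0.8264172978836613 lat -0.13860034552600803 Fz 0.33365799990592215
tip r 0.003457560535911207 ang 174.08067098375201
```

Emit:
drive_tool(
  increments=[
    [-1, [0.0008, -0.0001, 0], 0],
    [-1, [0.0008, -0.0001, 0], 0],
    [-1, [0, 0, 0], 0],
  ],
)

```text
clock: 38.28
tool_pos: [0.4721, -0.055, 0.0674]
tcp_rot: [2.123, -2.314, -0.004]
contact_force: [-5.4, 1.0, 1.6]
grip_width: 0.0007
```

Emit:
drive_tool(
  increments=[
    [-1, [0.0008, -0.0001, 0], 0],
    [-1, [0.0008, -0.0001, 0], 0],
    [-1, [0, 0, 0], 0],
  ],
)

```text
clock: 38.65
tool_pos: [0.4722, -0.0549, 0.067]
tcp_rot: [2.122, -2.312, -0.008]
contact_force: [-7.2, 0.7, 3.5]
grip_width: 0.0009
```

```bash
python3 line.py; python3 ov.py
```

```text
yaw 355.0839134698031 along 0.06902431650148488 axis left of line by -0.0002264067805362079 z 0.06704577260348601 F along -7.257478150673894 lat 0.05012784041837104 Fz 3.539104925998734
tip r 0.004281673669226411 ang 178.1150192535494
yaw 355.0839134698031 along 0.06902431650148488 axis left of line by -0.0002264067805362079 z 0.06704577260348601 F along -7.257478150673894 lat 0.05012784041837104 Fz 3.539104925998734
tip r 0.004281673669226411 ang 178.1150192535494
grip 0.0008558074378511818 tz 0.06861736025603747
```

View pics/o1.png

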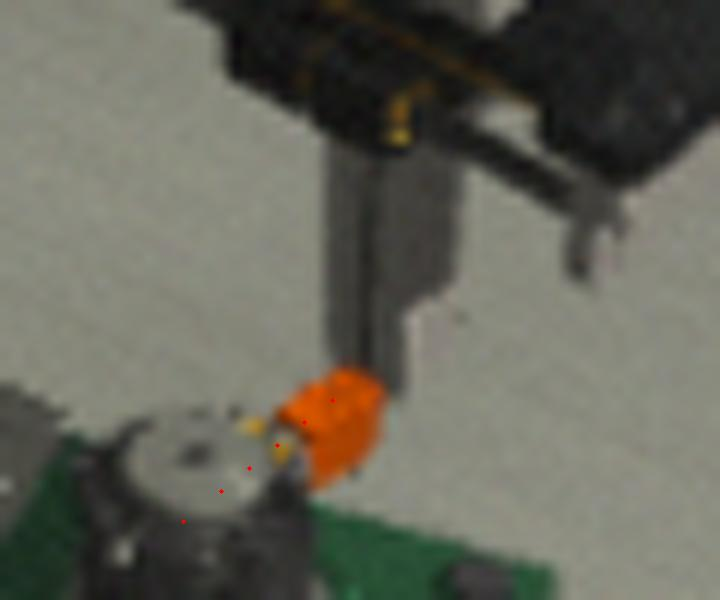

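Emit:
drive_tool(
  increments=[
    [-1, [-0.003, 0.0003, 0], 0],
    [-1, [-0.012, 0.001, 0], 0],
    [-1, [-0.01, 0, 0.01], 0],
    [-1, [0, 0, 0.05], 0],
    [-1, [0, 0, 0.05], 0],
    [-1, [0, 0.05, 0.03], 0],
    [-1, [0, 0.06, 0], 0],
    [-1, [0, 0.06, 0], 0],
    [-1, [0, 0.06, 0], 0],
    [-1, [0, 0.04, 0], 0],
    [-1, [0, 0, 0], 0],
  ],
)

```text
clock: 40.08
tool_pos: [0.4498, 0.218, 0.2088]
tcp_rot: [-2.127, 2.309, -0.001]
contact_force: [-0.0, -0.8, -0.2]
grip_width: 0.0005
```

```bash
python3 - <<'E'
from h import *
from scipy.optimize import minimize
im={n:optics.get_image(n) for n in("top","scene")}
for n in im: cv2.imwrite(f"pics/fin2_{n}.png",im[n])
rows=[cv2.resize(im[n][o[1]:o[1]+50,o[0]:o[0]+50],(400,400),interpolation=cv2.INTER_CUBIC) for n,o in(("top",(255,190)),("scene",(232,152)))]
cv2.imwrite("pics/fin2.png",np.hstack(rows))
hd=box(-.0565,-.0285,-.006,.006,-.009,.013)  # relative to pin_mid when home, x along pin
def P(q):
    s,l,yaw,al,dz=q; c,sn=np.cos(al),np.sin(al)   # al>0 tail down
    X=hd@np.array([[c,0,sn],[0,1,0],[-sn,0,c]]) # x' = x c - z s ; z'= x s + z c
    c,sn=np.cos(yaw),np.sin(yaw); X=X@np.array([[c,sn,0],[-sn,c,0],[0,0,1]])
    return X+[.541-s*c-l*sn,-.0612-s*sn+l*c,.074+dz]
T={}
for n in im:
    a=im[n].astype(float); b,g,r=[a[...,i] for i in range(3)]
    s=np.clip((r-b)/(r+1)/.62,0,1)*((r-g)/(r+1)>.3); o=np.round(proj(n,P([0,0,-.09,0,0]).mean(0))[0]-11).astype(int)
    T[n]=(o,s[o[1]:o[1]+22,o[0]:o[0]+22])
for cams in(("top",),("top","scene")):
  for al in(None,0.,.06,.11):
    def cost(q):
        q=np.array(q,float)
        if al is not None:q[3]=al
        return sum(((hull(n,P(q),*[T[n][0],T[n][1].shape])-T[n][1])**2).sum() for n in cams)+ (q[4]/.002)**2*2+((q[2]+.09)/.05)**2
    x0=np.array([.001,0,-.09,.05,0]); r=minimize(cost,x0,method="Nelder-Mead",options=dict(initial_simplex=np.vstack([x0,x0+np.diag([.003,.003,.08,.06,.002])]),maxiter=600))
    print(cams,al,(r.x*[1e3,1e3,57.3,57.3,1e3]).round(2),round(r.fun,2))
E
```

```text
('top',) None [ 2.43  0.96 -5.77  4.23 -0.18] 4.71
('top',) 0.0 [ 2.45  1.02 -5.7   3.92 -0.05] 7.49
('top',) 0.06 [ 2.54  0.94 -5.79  4.28 -0.07] 4.99
('top',) 0.11 [ 2.01  0.81 -5.94  4.1  -0.09] 5.28
('top', 'scene') None [ 2.26  0.56 -6.21  6.19 -1.12] 33.41
('top', 'scene') 0.0 [ 2.7   2.02 -4.92  4.34 -2.24] 41.09
('top', 'scene') 0.06 [ 2.8   1.06 -5.75  2.7  -0.89] 34.83
('top', 'scene') 0.11 [ 2.1   1.13 -5.48  3.89 -0.47] 32.66
```

View pics/fin2.png

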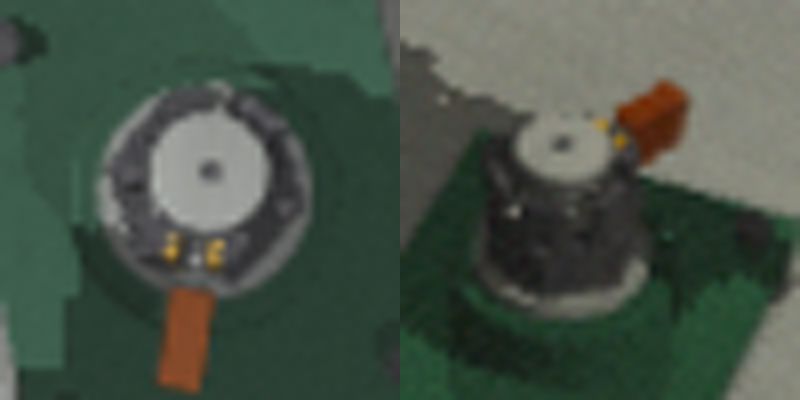

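```bash
python3 - <<'E'
from h import *
ax=np.array([.541,-.0612])
def comp(a):
    a=a.astype(float); y=np.clip((a[...,1]+a[...,2])/2-a[...,0]-20,0,None)[216:225,272:286]; y[y<10]=0; o=[]
    for c0,c1 in((0,7),(7,14)):
        w=y[:,c0:c1]; o.append(((w*(np.arange(c0,c1)+272)).sum()/w.sum(),(w*(np.arange(216,225)[:,None])).sum()/w.sum()))
    return np.array(o)
for f in("fin_top","fin2_top"):
    a=cv2.imread(f"pics/{f}.png"); o=comp(a); m=o.mean(0); print(f,o.round(2))
    for z in(.076,.08): v=ax-back("top",m,z)[:2]; print(z,np.hypot(*v),np.degrees(np.arctan2(v[1],v[0])))
    s=(a[...,2].astype(float)-a[...,0])/(a[...,2]+1.); col=np.clip(s[222:242,276:280]/.68,0,1); 
    # front and rear edges: sum
    print("front",(col[3:8]).sum(0).round(2),"rear",(col[12:20]).sum(0).round(2))
E
```

```text
fin_top [[275.97 220.96]
 [281.32 221.26]]
0.076 0.021232669882444148 -9.9241417665459
0.08 0.021649416978501736 -9.984502380965601
front [3.81 3.83 3.69 3.64] rear [4.92 4.99 5.06 5.08]
fin2_top [[275.87 220.76]
 [281.34 221.18]]
0.076 0.02094514974367813 -10.334161749029121
0.08 0.02136320758534959 -10.385681751341222
front [3.68 4.11 3.9  3.79] rear [4.55 4.81 5.   4.8 ]
```

Emit:
drive_tool(
  increments=[
    [-0.3, [0.01, -0.05, 0], -0.5],
    [-0.3, [0.015, -0.055, 0], -0.5],
    [-0.3, [0.02, -0.06, 0], 0],
    [-0.3, [0, -0.06, 0], 0],
    [-0.3, [0, -0.0505, 0], 0],
    [-0.3, [0, 0, 0], 0],
    [-0.3, [0, 0, -0.04], 0],
    [-0.3, [0, 0, -0.04], 0],
    [-0.3, [0, 0, -0.04], 0],
    [-0.3, [0, 0, 0], 0],
    [-0.3, [0, 0, 0], 0],
  ],
  squeeze=20,
)

```text
clock: 41.55
tool_pos: [0.4956, -0.0593, 0.0894]
tcp_rot: [-2.103, 2.333, -0.003]
contact_force: [-0.1, -0.5, 0.8]
grip_width: 0.0328
```

```bash
python3 ov.py
```

```text
yaw 354.0588096017395 along 0.045290533191329946 axis left of line by 0.0029978648430333665 z 0.08936425204145465 F along -0.042173727379252436 lat -0.5403894988304211 Fz 0.767873488882495
tip r 0.028169441324298314 ang 167.9496754812172
grip 0.03284807813769643 tz 0.028604909430943223
```

View pics/o1.png

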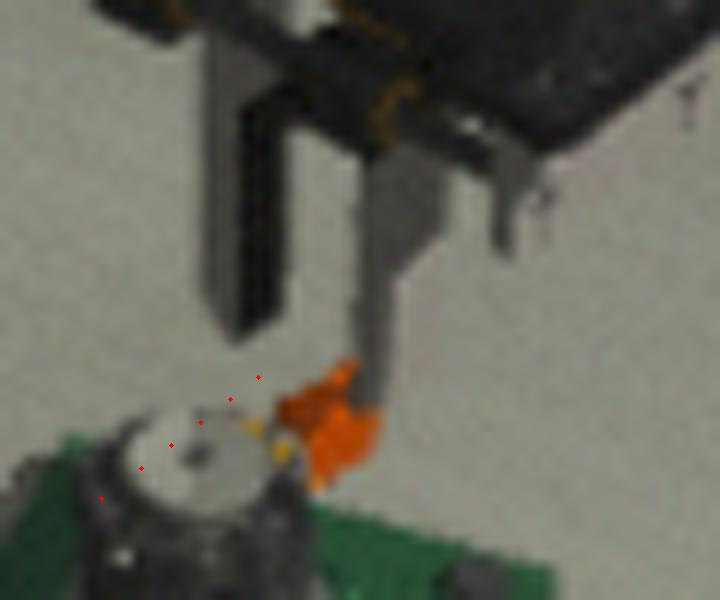

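Emit:
drive_tool(
  increments=[
    [-0.3, [-0.0005, 0.003, 0], 0],
    [-0.3, [0, 0, -0.011], 0],
    [-0.3, [0, 0, -0.011], 0],
    [-0.3, [0, 0, 0], 0],
    [-0.5, [0, 0, 0], 0],
    [-0.65, [0, 0, 0], 0],
    [-0.75, [0, 0, 0], 0],
    [-1, [0, 0, 0], 0],
    [-1, [0, 0, 0], 0],
    [-1, [0, 0, 0], 0],
  ],
  squeeze=25,
)

```text
clock: 42.85
tool_pos: [0.4944, -0.056, 0.066]
tcp_rot: [-2.103, 2.333, -0.001]
contact_force: [-0.7, 0.0, 0.2]
grip_width: 0.0118
```

```bash
python3 line.py
```

```text
yaw 354.0667385592253 along 0.04684376798021857 axis left of line by -0.00012278864493193292 z 0.06603232580936466 F along -0.66285768919419 lat -0.05854567792387978 Fz 0.2015188328386025
tip r 0.026456516961532034 ang 174.3326577803435
```

Emit:
drive_tool(
  increments=[
    [-1, [0.0002, 0.0012, 0], -1.5],
    [-1, [0.0002, 0.0012, 0], -1.5],
    [-1, [0, 0, 0], 0],
  ],
  squeeze=40,
)

```text
clock: 43.22
tool_pos: [0.4947, -0.0538, 0.066]
tcp_rot: [2.041, -2.388, 0.001]
contact_force: [-0.4, -0.9, 1.3]
grip_width: 0.0116
```

```bash
python3 line.py
```

```text
yaw 351.0560548564791 along 0.0468555871250633 axis left of line by 3.690457360713134e-05 z 0.06595335657286244 F along -0.22287139654299562 lat -0.9792694607462471 Fz 1.266465844232914
tip r 0.02644443862606408 ang 170.9760956246472
```

Emit:
drive_tool(
  increments=[
    [-1, [0.0008, -0.0001, 0], 0],
    [-1, [0.0008, -0.0001, 0], 0],
    [-1, [0, 0, 0], 0],
  ],
)

```text
clock: 43.6
tool_pos: [0.495, -0.0538, 0.0657]
tcp_rot: [2.041, -2.386, -0.003]
contact_force: [-4.7, -0.8, 5.4]
grip_width: 0.0116
```

```bash
python3 line.py
```

```text
yaw 351.0735857693259 along 0.0465668170227929 axis left of line by -1.1430759240039536e-05 z 0.06566039022847281 F along -4.49412830266893 lat -1.4668509591491303 Fz 5.357484365265405
tip r 0.026733185421028552 ang 171.09808469344318
```

Emit:
drive_tool(
  increments=[
    [-1, [-0.0004, 0, 0.001], 0],
    [-1, [0, 0, 0.001], 0],
    [-1, [0, 0, 0.001], 0],
    [-1, [0, 0, 0.001], 0],
    [-1, [0, 0, 0], 0],
  ],
  squeeze=12,
)

```text
clock: 44.22
tool_pos: [0.4958, -0.0538, 0.0698]
tcp_rot: [2.042, -2.388, -0.0]
contact_force: [-2.5, -1.0, -3.8]
grip_width: 0.0119
```

```bash
python3 ov.py
```

```text
yaw 351.0663415036512 along 0.04577738155108948 axis left of line by -5.773960351793898e-05 z 0.06983775318832007 F along -2.2921507475471734 lat -1.4182373851620775 Fz -3.7876911351440805
tip r 0.027522679014698476 ang 171.1865419397079
grip 0.011887694759135379 tz -0.02278509670407788
```

Emit:
drive_tool(
  increments=[
    [-1, [0.0008, -0.0001, 0], 0],
    [-1, [0.0006, -0.0001, 0], 0],
    [-1, [0, 0, 0], 0],
  ],
)

```text
clock: 44.65
tool_pos: [0.4962, -0.0538, 0.0697]
tcp_rot: [2.041, -2.386, -0.003]
contact_force: [-4.5, -1.1, 0.3]
grip_width: 0.012
```

```bash
python3 ov.py
```

```text
yaw 351.0775723633853 along 0.04533672418255728 axis left of line by -0.00013533660419766738 z 0.06972124095913655 F along -4.249766343797933 lat -1.75074485440925 Fz 0.3166651759782962
tip r 0.027963603316432835 ang 171.35487019292546
grip 0.012010202808029545 tz -0.07396273200036968
```

View pics/o1.png

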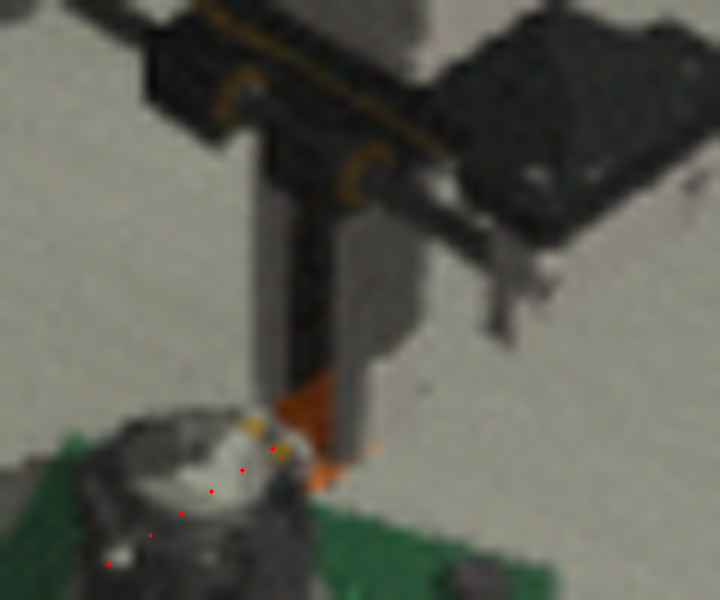

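Emit:
drive_tool(
  increments=[
    [-1, [0.0006, -0.0001, 0], 0],
    [-1, [0.0006, -0.0001, 0], 0],
    [-1, [0, 0, 0], 0],
  ],
  squeeze=40,
)

```text
clock: 45.08
tool_pos: [0.4964, -0.0539, 0.0697]
tcp_rot: [2.04, -2.385, -0.006]
contact_force: [-8.0, -0.3, 2.9]
grip_width: 0.0116
```

```bash
python3 line.py
```

```text
yaw 351.08175183131226 along 0.04520898185069156 axis left of line by -0.00012977830380290437 z 0.06966243596735677 F along -7.830451697554384 lat -1.498129832311073 Fz 2.8902861873645573
tip r 0.028091317930508595 ang 171.34645196212827
```

Emit:
drive_tool(
  increments=[
    [-1, [-0.0008, 0.0001, -0.001], 0],
    [-1, [0, 0, -0.001], 0],
    [-1, [0, 0, -0.001], 0],
    [-1, [0, 0, -0.0005], 0],
    [-1, [0, 0, 0], 0],
  ],
  squeeze=10,
)

```text
clock: 45.7
tool_pos: [0.4969, -0.0539, 0.0672]
tcp_rot: [2.041, -2.387, -0.002]
contact_force: [-7.7, -1.1, 6.9]
grip_width: 0.0119
```

```bash
python3 line.py
```

```text
yaw 351.0760505294666 along 0.044686008991720705 axis left of line by -0.0001339835522830195 z 0.06720350295062047 F along -7.402788938731106 lat -2.263107667675695 Fz 6.925001795609454
tip r 0.02861430469213206 ang 171.34433313163282
```

Emit:
drive_tool(
  increments=[
    [-1, [-0.001, 0.0001, 0.001], 0],
    [-1, [0, 0, 0.0005], 0],
    [-0.9, [0, 0, 0], 0],
    [-0.7, [0, 0, 0], 0],
    [-0.5, [0, 0, 0], 0],
    [-0.3, [0, 0, 0], 0],
    [-0.3, [0, 0, 0], 0],
    [-0.3, [0, 0, 0], 0],
    [-0.3, [0, 0, 0], 0],
  ],
)

```text
clock: 46.82
tool_pos: [0.4967, -0.054, 0.0679]
tcp_rot: [-2.042, 2.388, -0.0]
contact_force: [0.3, 0.1, -0.0]
grip_width: 0.0329
```

Emit:
drive_tool(
  increments=[
    [-0.3, [0, 0, 0.01], 0],
    [-0.3, [0, 0, 0.03], 0],
    [-0.3, [0, 0, 0.05], 0],
    [-0.3, [0, 0, 0.05], 0],
    [-0.3, [-0.03, 0.05, 0], 0],
    [-0.3, [-0.03, 0.05, 0], 0],
    [-0.3, [0, 0.06, 0], 0],
    [-0.3, [0, 0.06, 0], 0],
    [-0.3, [0, 0.06, 0], 0],
    [-0.3, [0, 0, 0], 0],
    [-0.3, [0, 0, 0], 0],
  ],
)

```text
clock: 48.2
tool_pos: [0.4365, 0.2257, 0.2081]
tcp_rot: [2.042, -2.387, 0.001]
contact_force: [-0.4, 0.0, 0.7]
grip_width: 0.0327
```

```bash
cat > ff.py <<'E'
from h import *
from scipy.optimize import minimize
im={n:optics.get_image(n) for n in("top","scene")}
for n in im: cv2.imwrite(f"pics/fin3_{n}.png",im[n])
rows=[cv2.resize(im[n][o[1]:o[1]+50,o[0]:o[0]+50],(400,400),interpolation=cv2.INTER_CUBIC) for n,o in(("top",(255,190)),("scene",(232,152)))]
cv2.imwrite("pics/fin3.png",np.hstack(rows))
hd=box(-.0565,-.0285,-.006,.006,-.009,.013)
def P(q):
    s,l,yaw,al,dz=q; c,sn=np.cos(al),np.sin(al)
    X=hd@np.array([[c,0,sn],[0,1,0],[-sn,0,c]])
    c,sn=np.cos(yaw),np.sin(yaw); X=X@np.array([[c,sn,0],[-sn,c,0],[0,0,1]])
    return X+[.541-s*c-l*sn,-.0612-s*sn+l*c,.074+dz]
T={}
for n in im:
    a=im[n].astype(float); b,g,r=[a[...,i] for i in range(3)]
    s=np.clip((r-b)/(r+1)/.62,0,1)*((r-g)/(r+1)>.3); o=np.round(proj(n,P([0,0,-.12,0,0]).mean(0))[0]-11).astype(int)
    T[n]=(o,s[o[1]:o[1]+22,o[0]:o[0]+22])
for cams in(("top",),("top","scene")):
  for al in(None,.06,.11):
    def cost(q):
        q=np.array(q,float)
        if al is not None:q[3]=al
        return sum(((hull(n,P(q),*[T[n][0],T[n][1].shape])-T[n][1])**2).sum() for n in cams)+ (q[4]/.002)**2*2+((q[2]+.12)/.05)**2
    x0=np.array([.001,0,-.12,.05,0]); r=minimize(cost,x0,method="Nelder-Mead",options=dict(initial_simplex=np.vstack([x0,x0+np.diag([.003,.003,.08,.06,.002])]),maxiter=600))
    print(cams,al,(r.x*[1e3,1e3,57.3,57.3,1e3]).round(2),round(r.fun,2))
a=im["top"].astype(float); y=np.clip((a[...,1]+a[...,2])/2-a[...,0]-20,0,None)[216:225,272:286]; y[y<10]=0
o=[]
for c0,c1 in((0,7),(7,14)):
    w=y[:,c0:c1]; o.append(((w*(np.arange(c0,c1)+272)).sum()/w.sum(),(w*(np.arange(216,225)[:,None])).sum()/w.sum()))
v=np.array([.541,-.0612])-back("top",np.mean(o,0),.08)[:2]; print("slot",np.degrees(np.arctan2(v[1],v[0])))
E
python3 ff.py
```

```text
('top',) None [ 1.68  1.01 -7.45  4.24 -0.34] 4.55
('top',) 0.06 [ 1.88  0.9  -7.78  4.12 -0.07] 4.75
('top',) 0.11 [ 1.46  0.97 -7.71  4.19  0.07] 5.11
('top', 'scene') None [ 1.32  1.67 -6.76  6.49 -2.07] 31.12
('top', 'scene') 0.06 [ 1.85  2.5  -6.17  5.36 -2.28] 33.8
('top', 'scene') 0.11 [ 1.69  2.31 -6.26  4.52 -1.5 ] 30.69
slot -10.352249409762036
```

View pics/fin3.png

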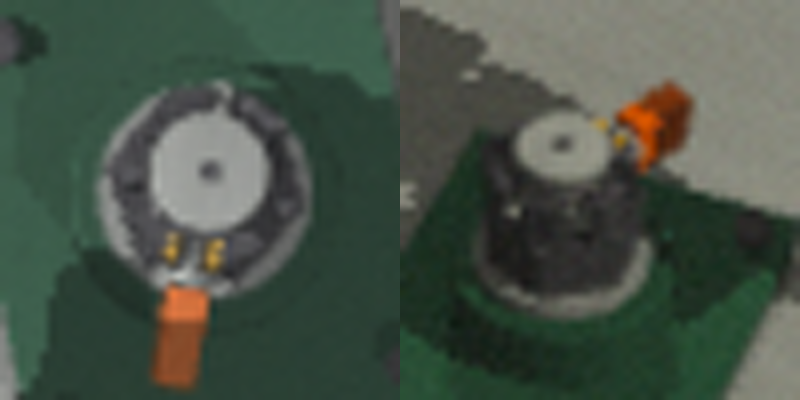

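```bash
python3 -c "
from workcell import job
print(job.job_done())"
```

```text
the job is handed in; nothing more can be done
None
```

I put the pin's nose in the yellow slot, turned the nut clockwise and found the cross hole by gentle probing. The pin is pushed through to a firm stop and released, and the job is handed in at about 48 s. No verdict is shown.

**Force:** The force on the tool read at most about 12 N. That was sideways, while turning the nut. Inward pushes stayed below about 8 N, against the 25 N limit.

**Turning the nut:** I overshot the hole by a few degrees and came back to it inside the slot's play. In the last pictures the nut sits about 46° clockwise of where it started. It was never turned anticlockwise of its start.

**Seating:** After the first release the pin sagged tail-down, and the picture fit put it about 2.3 mm short of home. I tried a push from behind, then gripped it again, lined it up with the slot, reseated it and let go.

**Final position:** The last pictures show the pin through the slot, with the collar at the crown.
- **Along the pin:** about 1.5 mm short of home, with a tail-down tilt of 4–6°.
- **Sideways and height:** the two cameras disagree. The top camera alone gives about 1 mm sideways and almost no drop. With the scene camera added it is 1.7–2.5 mm sideways and about 2 mm low, but that fit is poor, and the 8.5 mm hole allows only about 1.25 mm of sideways play.
- **Result:** by the top camera the pin's mid point is about 2 mm from the hole's centre, inside the 3 mm limit but without much margin. The combined fit, taken at face value, would put it at or just past the limit.

The jar, bin and screwdriver looked unmoved in the overhead picture after the first release; I did not recheck them after the reseating. The arm stands well clear of everything.

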